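Count three check-valve balls out of the counting cup

ROBOT

A 6-joint arm with a two-finger parallel gripper is mounted at the origin on the work surface. World frame = base frame: x ahead of the robot, y to its left, z up, the work surface at z = 0. Lengths are in m, angles in rad, forces in N, time in s.
With the tool pointing down it reaches from about 0.35 to 0.925 m from the base axis. Payload 6.4 kg.
Tool frame: the origin (TCP) lies between the finger pads; the fingertips stand 25 mm ahead of it and the grasp point (between the pads) lies 6 mm ahead of it; z points along the fingers, x is the direction in which the jaws open and shut, and the axes are right-handed (so a half turn about z gives the same grasp; the last joint's range is limited). The gripper opens to 94 mm and grips with 3 to 60 N. Pads are 16 mm wide; open, the fingers measure 119 mm over their backs; the gripper's body (75 mm by 177 mm) begins 78 mm behind the grasp point.
Start: joints at [0.97, 0.245, 1.558, -0, 1.339, -0.174], TCP at [0.269, 0.592, 0.197] pointing down, gripper open.
Joint ranges: [-3.13, 3.13], [-1.02, 2.26], [0.13, 2.54], [-0.95, 4.09], [0.21, 2.88], [-2.74, 2.74]. Speed limits (rad/s): [2.57, 2.57, 3.14, 3.14, 3.14, 3.14].

INTERFACE

Orientations are given as a unit quaternion [w, x, y, z].
In Python, from rig import ctrl, camera, camera_model gives the robot as it stands.
- The arm moves only by the tool apply_moves, never from a script. Its argument "deltas" is a list of rows, each an object of numbers: "hand": the closure, from -1 (fully open) to 1 (shut); "tx", "ty", "tz": the shift along the tool's x, y, z in m; "ax", "ay", "az": the turn, a rotation vector about the tool's x, y, z in rad. In form: [{"hand": .., "tx": .., "ty": .., "tz": .., "ax": .., "ay": .., "az": ..}, ...]. A call has 1 to 10 rows; each row is the pose to reach, as a shift and turn from the pose commanded when the call began, along the tool's axes at that moment; what a row does not reach only later rows make up. A row lasts 1/12 s, in which the tool goes at most 41.7 mm and 7.16 degrees, less where a joint would pass 70% of its speed; a pose out of reach is approached as far as the arm can. A call with a gripper value outside its range is refused whole. The fingers move at their own pace and stop on an object; "newtons" is the grip in N (left out, the last holds). Time passes only in rows, so rows that repeat a pose let the fingers close. It gives the time, the measured TCP pose, the force and the opening at its end, in the units of the state.
- ctrl.state(): the state, without advancing time (a new reading comes with each control period).
- camera(name): name is "scene" or "top"; returns the picture (400x640x3 uint8, red, green, blue); there is no depth.
- camera_model(name): a dict with "fx", "fy", "cx", "cy" (pixels), "eye" and "attitude" of the camera in the world. Camera axes: x right, y up, looking along -z (the intrinsics and any distortion apply to the point x, -y, -z); pixel columns grow to the right and rows downward; lengths in m; the calibration is good to about 2 mm. A picture is of the moment at which its call begins. camera_model takes no time and is no camera call.
- ctrl.close_job(): hands the job in, once; it reports no verdict.
The state is a dict: "clock": time; "joint_positions": joint angles; "dq": joint speeds; "effort": joint torques, N m; "tool_pos": TCP position; "ee_rot": TCP orientation; "ft_force": force on the tool from outside, world axes, zero at the start; "torque": the same for the moment, N m; "grip_width": finger opening in m.
Only numpy, scipy, OpenCV 4.12 (cv2) and the standard library are available. Lean on these libraries where they do the work, as an engineer would, in place of code of your own. Each camera call takes 0.05 s, during which the arm holds its last target.

TASK

An order needs exactly three of the five white check-valve balls. Pick up the green counting cup with all five in it, hold it over the red tray and tip it gradually, lip down, until three balls have dropped into the red tray, and stop there so that the other two stay in the cup. Then bring it level again, lower it onto its black mat, standing on its base, and let go; leave the other goods where they are.

Things in the scene. Friction and masses are not known exactly. Their poses are not given: they have to be found in the camera images.
- cup: green plastic counting cup: open-topped straight trough 190 mm long (x), 46 mm wide (y), 48 mm tall (z), 0.2 to 0.32 kg empty. Flat parallel 4 mm side walls: grip it across its width anywhere along its length. Black inner floor 14 mm above its underside. The +x end is walled; the -x end is open, the pouring lip. Holds five balls in a row. Origin: centre of its underside; z up when it stands level.
- cup_lip (a point): middle of the lip edge on top of the floor, 95 mm from the cup's origin along its -x and 14 mm above its underside. Five hollows across the floor, 36.5 mm apart, from 2 mm deep near the lip to 8 mm, hold one ball each: as the lip is tipped down the balls leave one by one, each at a clearly larger tilt, the first three between 20 and 42 degrees. None leave within 15 degrees of level.
- cup_mat: black rubber mat, 240 (x) x 120 (y) x 5 mm, fixed to the counter; the cup starts on it. Origin: centre of its underside.
- red_tray: red open tray, fixed, 170 x 170 mm outside, 65 mm tall, walls and floor 5 mm: where the three balls must go. Origin: centre of its underside.
- grey_tray: grey open tray of the same size, fixed, holding two pipe couplings; not to be used. It may change places with the red one. Origin: centre of its underside.
- ball1: white check-valve ball with a steel core, 34 mm across, 80 g, number 1 counted from the cup's lip. Origin: its centre.
- ball2: white check-valve ball with a steel core, 34 mm across, 80 g, number 2 counted from the cup's lip. Origin: its centre.
- ball3: white check-valve ball with a steel core, 34 mm across, 80 g, number 3 counted from the cup's lip. Origin: its centre.
- ball4: white check-valve ball with a steel core, 34 mm across, 80 g, number 4 counted from the cup's lip. Origin: its centre.
- ball5: white check-valve ball with a steel core, 34 mm across, 80 g, number 5 counted from the cup's lip. Origin: its centre.
- jar: glass jar with a blue cap, 66 mm across, 90 mm tall, standing; bystander. Origin: centre of its underside.
- coupling1: white pipe coupling 48 mm across, 60 mm tall, standing in the grey tray; bystander. Origin: centre of its underside.
- coupling2: black pipe coupling 48 mm across, 60 mm tall, standing in the grey tray; bystander. Origin: centre of its underside.
- elbow: grey pipe elbow with black ends, 75 mm tall, standing, its side arm 60 mm along its +x; bystander. Origin: centre of its underside.
- collar: black plastic ring collar 70 mm across, 70 mm tall, standing; bystander. Origin: centre of its underside.
- wrench: steel wrench, 180 mm long, lying flat; bystander

How it is judged:
On the way, in this order (a step that is already met when the one before it is completed fails the run):
1. the cup is lifted clear of its mat with all five balls in it (height (world z) of cup above 0.05 m and x of ball1 in the frame of cup between -0.095 and 0.095 m and y of ball1 in the frame of cup between -0.023 and 0.023 m and z of ball1 in the frame of cup between 0.006 and 0.05 m and x of ball2 in the frame of cup between -0.095 and 0.095 m and y of ball2 in the frame of cup between -0.023 and 0.023 m and z of ball2 in the frame of cup between 0.006 and 0.05 m and x of ball3 in the frame of cup between -0.095 and 0.095 m and y of ball3 in the frame of cup between -0.023 and 0.023 m and z of ball3 in the frame of cup between 0.006 and 0.05 m and x of ball4 in the frame of cup between -0.095 and 0.095 m and y of ball4 in the frame of cup between -0.023 and 0.023 m and z of ball4 in the frame of cup between 0.006 and 0.05 m and x of ball5 in the frame of cup between -0.095 and 0.095 m and y of ball5 in the frame of cup between -0.023 and 0.023 m and z of ball5 in the frame of cup between 0.006 and 0.05 m), for 0.2 s.
2. three balls are in the red tray and two in the cup, while the cup is still held in the air (x of ball1 in the frame of red_tray between -0.085 and 0.085 m and y of ball1 in the frame of red_tray between -0.085 and 0.085 m and z of ball1 in the frame of red_tray between 0 and 0.065 m and x of ball2 in the frame of red_tray between -0.085 and 0.085 m and y of ball2 in the frame of red_tray between -0.085 and 0.085 m and z of ball2 in the frame of red_tray between 0 and 0.065 m and x of ball3 in the frame of red_tray between -0.085 and 0.085 m and y of ball3 in the frame of red_tray between -0.085 and 0.085 m and z of ball3 in the frame of red_tray between 0 and 0.065 m and x of ball4 in the frame of cup between -0.095 and 0.095 m and y of ball4 in the frame of cup between -0.023 and 0.023 m and z of ball4 in the frame of cup between 0.006 and 0.05 m and x of ball5 in the frame of cup between -0.095 and 0.095 m and y of ball5 in the frame of cup between -0.023 and 0.023 m and z of ball5 in the frame of cup between 0.006 and 0.05 m and height (world z) of cup above 0.05 m and contact force between the fingers and cup above 0.5 N), for 0.3 s.
3. the cup, level again within 15 degrees and still held, is lowered to within 20 mm of its mat (height (world z) of cup below 0.025 m and angle between cup's own z axis and vertical below 0.26 rad and contact force between the fingers and cup above 0.5 N and horizontal distance between cup and cup_mat below 0.08 m), for 0.05 s.
At the end, for the whole second after the job is handed in: Exactly the three balls nearest the lip lie inside the red tray and the other two inside the cup; the cup stands level (within 0.1 rad), at rest and released on its mat, its centre within 60 mm of the mat's centre (x of ball1 in the frame of red_tray between -0.085 and 0.085 m and y of ball1 in the frame of red_tray between -0.085 and 0.085 m and z of ball1 in the frame of red_tray between 0 and 0.065 m and x of ball2 in the frame of red_tray between -0.085 and 0.085 m and y of ball2 in the frame of red_tray between -0.085 and 0.085 m and z of ball2 in the frame of red_tray between 0 and 0.065 m and x of ball3 in the frame of red_tray between -0.085 and 0.085 m and y of ball3 in the frame of red_tray between -0.085 and 0.085 m and z of ball3 in the frame of red_tray between 0 and 0.065 m and x of ball4 in the frame of cup between -0.095 and 0.095 m and y of ball4 in the frame of cup between -0.023 and 0.023 m and z of ball4 in the frame of cup between 0.006 and 0.05 m and x of ball5 in the frame of cup between -0.095 and 0.095 m and y of ball5 in the frame of cup between -0.023 and 0.023 m and z of ball5 in the frame of cup between 0.006 and 0.05 m and horizontal distance between cup and cup_mat below 0.06 m and height (world z) of cup between 0 and 0.012 m and angle between cup's own z axis and vertical below 0.1 rad and linear speed of cup below 0.02 m/s); the robot touches nothing.
It fails at once if one of the bystanding goods is pushed or knocked more than 40 mm from its place (distance of any of jar, coupling1, coupling2, elbow, collar, wrench from where it was at the start of the episode above 0.04 m).
It also fails if it takes over 72 s, if anything falls off the work surface, if the arm or the gripper's body presses on something with over 40 N, if the wrist force passes 120 N, or if a joint passes its speed limit or range.

## Working session

There is one attempt and no reset: what is moved stays moved. The work goes in short steps, Python scripts to look and compute and a tool call to move; the robot and the scene stay as the last step left them, time stands still between calls to the robot, and variables do not carry over. Pictures are saved under pics/ and viewed, and the job is handed in when it is done.

Besides the shell and the picture viewer there is one more tool, called after "Emit:" by a JSON object that holds its "op" and its "data", one argument or row to a line. apply_moves: Moves the arm, as the interface text tells. Its arguments: {"type":"object","properties":{"deltas":{"type":"array"},"newtons":{"type":"number"}},"required":["deltas"]}

```bash
ls; mkdir -p pics
python3 - <<'E'
from rig import ctrl,camera,camera_model
import cv2
for n in("scene","top"):
    print(n,camera_model(n)); cv2.imwrite(f"pics/{n}0.png",camera(n)[:,:,::-1])
print(ctrl.state())
E
```

```text
pics
scene {'fx': 516.928448795441, 'fy': 516.928448795441, 'cx': 318.53212876833805, 'cy': 200.30060091271437, 'eye': array([ 1.34376232, -0.46690888,  1.31809317]), 'attitude': array([0.81417557, 0.24384316, 0.15141063, 0.50471128])}
top {'fx': 476.62037871939265, 'fy': 476.62037871939265, 'cx': 319.11362240811604, 'cy': 193.1866164523781, 'eye': array([ 0.41823965, -0.07675971,  1.42273833]), 'attitude': array([-0.69870187, -0.0496412 ,  0.05342529,  0.71168616])}
{'clock': 0.1, 'joint_positions': array([ 9.69907695e-01,  2.45735825e-01,  1.55885556e+00, -2.75244207e-05,
        1.33869747e+00, -1.74095310e-01]), 'dq': array([ 0.0008441 , -0.00083479, -0.00337998,  0.00031124,  0.00049264,
        0.00095053]), 'effort': array([-1.10844674e-04, -4.16908908e+01, -3.15528667e+01,  6.86399220e-02,
        3.09617829e-02, -6.27765939e-05]), 'tool_pos': array([0.26875793, 0.59124019, 0.19588059]), 'ee_rot': array([ 3.40974969e-04,  8.40817193e-01,  5.41318510e-01, -7.76655863e-04]), 'ft_force': array([-0.05833118,  0.17167339,  0.23077787]), 'torque': array([-0.00988187, -0.0166253 ,  0.02584037]), 'grip_width': 0.09429201335164247}
```

View pics/scene0.png

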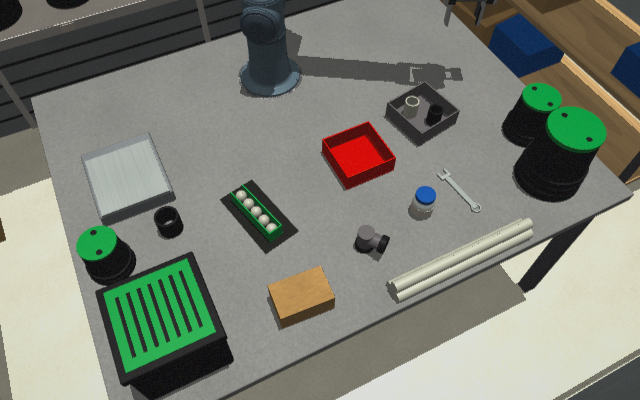

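View pics/top0.png

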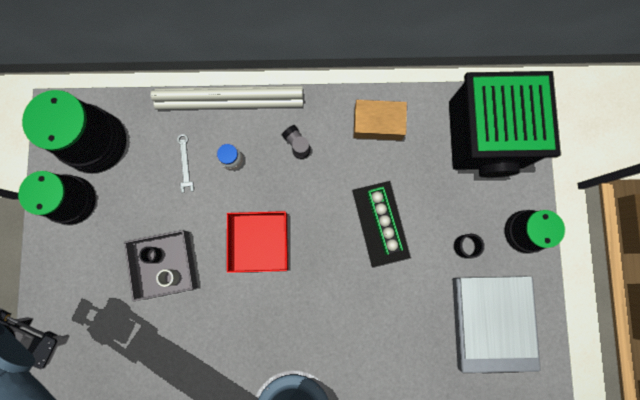

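The scene view shows the cup at about (258,211) and the red tray at (358,154). In the top view the cup is near (385,220), the red tray at (257,242), the grey tray at (162,265), the jar at (229,156) and the elbow at (297,142). I'll zoom in on the cup to find its lip end.

```bash
cat > h.py <<'E'
import numpy as np,cv2
from scipy.spatial.transform import Rotation as R
from rig import ctrl,camera,camera_model
def rot(q): return R.from_quat([q[1],q[2],q[3],q[0]]).as_matrix()
def ray(n,u,v):
    m=camera_model(n); d=np.array([(u-m['cx'])/m['fx'],-(v-m['cy'])/m['fy'],-1.]); return m['eye'],rot(m['attitude'])@d
def onz(n,uv,z):
    e,d=ray(n,*uv); return e+d*(z-e[2])/d[2]
def tri(a,b):
    e1,d1=ray("scene",*a); e2,d2=ray("top",*b)
    s=np.linalg.lstsq(np.c_[d1,-d2],e2-e1,rcond=None)[0]
    p,q=e1+s[0]*d1,e2+s[1]*d2; return (p+q)/2,np.linalg.norm(p-q)
def proj(n,P):
    m=camera_model(n); c=rot(m['attitude']).T@(np.array(P)-m['eye']); return np.array([m['cx']+m['fx']*c[0]/-c[2],m['cy']+m['fy']*c[1]/c[2]])
def grab(n,f):
    i=camera(n)[:,:,::-1].copy(); cv2.imwrite(f"pics/{f}.png",i); return i
E
python3 - <<'E'
import cv2,numpy as np
t=cv2.imread("pics/top0.png")[175:275,340:430]; s=cv2.imread("pics/scene0.png")[170:260,210:310]
cv2.imwrite("pics/z0.png",np.hstack([cv2.resize(t,(400,444),interpolation=2),cv2.resize(s,(400,444),interpolation=2)]))
def balls(f,x0,x1,y0,y1):
    i=cv2.imread(f); hsv=cv2.cvtColor(i,cv2.COLOR_BGR2HSV)
    m=((hsv[...,1]<60)&(hsv[...,2]>125)).astype(np.uint8); k=np.zeros_like(m);k[y0:y1,x0:x1]=1
    n,l,st,c=cv2.connectedComponentsWithStats(m*k); print(f,[(st[j][4],c[j].round(1)) for j in range(1,n) if st[j][4]>15])
balls("pics/top0.png",355,410,182,262); balls("pics/scene0.png",225,290,180,240)
for f,(x0,x1,y0,y1) in {"pics/top0.png":(350,420,180,270),"pics/scene0.png":(215,300,170,250)}.items():
    i=cv2.imread(f);hsv=cv2.cvtColor(i,cv2.COLOR_BGR2HSV);m=cv2.inRange(hsv,(45,120,40),(80,255,255));k=np.zeros_like(m);k[y0:y1,x0:x1]=255
    p=cv2.findNonZero(m&k);print(f,cv2.boxPoints(cv2.minAreaRect(p)).round(1).tolist())
    m=cv2.inRange(hsv,(0,150,80),(8,255,255));c=max(cv2.findContours(m,0,2)[0],key=cv2.contourArea);print('red',cv2.boxPoints(cv2.minAreaRect(c)).round(1).tolist(), cv2.approxPolyDP(c,4,True)[:,0].tolist())
E
```

```text
pics/top0.png [(np.int32(95), array([363.9, 183.8])), (np.int32(656), array([403.2, 204.8])), (np.int32(90), array([377. , 196.6])), (np.int32(445), array([359.5, 241.7])), (np.int32(89), array([380.7, 208.4])), (np.int32(89), array([384.3, 220.5])), (np.int32(92), array([388. , 232.4])), (np.int32(94), array([391.8, 244.7])), (np.int32(18), array([405.6, 260.4]))]
pics/scene0.png [(np.int32(202), array([233. , 184.8])), (np.int32(762), array([277.1, 193.1])), (np.int32(69), array([240.5, 194.3])), (np.int32(73), array([247.9, 202.3])), (np.int32(467), array([233.9, 228.4])), (np.int32(72), array([255.6, 210.3])), (np.int32(73), array([263.4, 218.9])), (np.int32(60), array([270.6, 226.7]))]
pics/top0.png [[365.5, 190.6999969482422], [383.6000061035156, 185.1999969482422], [403.20001220703125, 249.60000610351562], [385.1000061035156, 255.10000610351562]]
red [[227.0, 211.0], [287.0, 211.0], [287.0, 271.0], [227.0, 271.0]] [[284, 211], [227, 213], [227, 271], [287, 269]]
pics/scene0.png [[226.60000610351562, 195.1999969482422], [241.60000610351562, 181.3000030517578], [285.8999938964844, 229.39999389648438], [270.8999938964844, 243.1999969482422]]
red [[316.3999938964844, 142.1999969482422], [369.6000061035156, 112.0], [397.1000061035156, 160.5], [344.0, 190.6999969482422]] [[368, 121], [322, 139], [322, 152], [347, 189], [347, 177], [372, 167], [376, 172], [376, 165], [391, 164], [395, 158]]
```

View pics/z0.png

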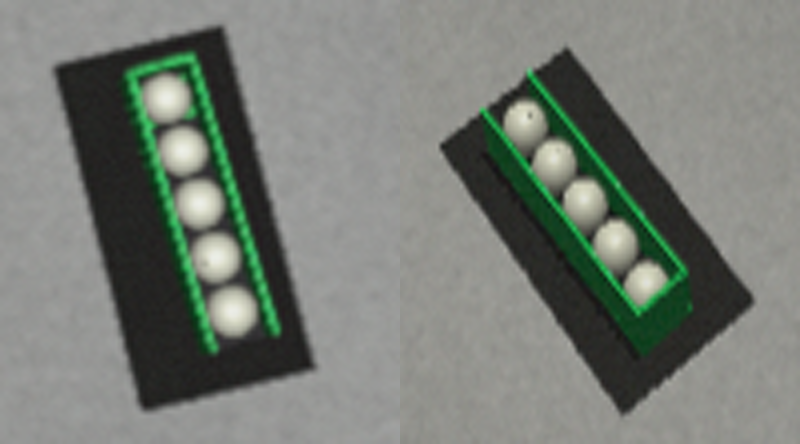

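The closed end is the far one (up in the top view). The lip is at the lower end, nearer the robot, with ball1 at top (391.8,244.7) and scene (240.5,194.3).

Run:
```python
from h import *
np.set_printoptions(precision=4,suppress=True)
T=[(391.8,244.7),(388,232.4),(384.3,220.5),(380.7,208.4),(377,196.6)]
S=[(240.5,194.3),(247.9,202.3),(255.6,210.3),(263.4,218.9),(270.6,226.7)]
P=[]
for a,b in zip(S,T):
    p,e=tri(a,b);P.append(p);print(p,e)
P=np.array(P);d=P[4]-P[0];print("len",np.linalg.norm(d)/4,"yaw",np.degrees(np.arctan2(d[1],d[0])),P.mean(0))
# cup top rect corners z
c=[onz("top",q,.053) for q in [[365.5,190.7],[383.6,185.2],[403.2,249.6],[385.1,255.1]]]
print("cup rim",np.array(c),np.mean(c,0),np.linalg.norm(c[0]-c[1]),np.linalg.norm(c[1]-c[2]))
# far-end rim corners two views: scene zoom (637,313),(687,270) ; top (128,72),(193,55)
f=lambda z,x0,y0,w,h,n:(x0+z[0]/400*w-.5,y0+z[1]/444*h-.5)
for s,t in [((687,270),(193,55)),((637,313),(128,72)),((530,73),(277,335)),((485,112),(212,350))]:
    print("rim",tri(f((s[0]-400,s[1]),210,170,100,90,0),f(t,340,175,90,100,0)))
# mat
m=[((568,48),(313,367)),((442,145),(143,410)),((625,412),(55,66)),((752,300),(222,28))]
mm=[]
for s,t in m:
    a=f(t,340,175,90,100,0);p,e=tri(f((s[0]-400,s[1]),210,170,100,90,0),a);mm.append(onz("top",a,.005));print("mat",p,e)
print("mat c",np.mean(mm,0),[np.linalg.norm(mm[i]-mm[(i+1)%4]) for i in range(4)])
# red tray rim z=.065
r=[onz("top",q,.065) for q in [(227,212),(286,211),(288,270),(227,271)]]
print("tray",np.array(r),np.mean(r,0))
for n,s,t in [("jar",(425,193),(229,154)),("elbow",(363,235),(297,145))]: print(n,tri(s,t))
for s,t in [((368,122),(227,271)),((396,159),(227,212)),((322,151),(287,270)),((347,178),(286,211))]: print("trayrim",tri(s,t))
```

```text
[ 0.4673 -0.2926  0.0407] 0.0009144758714183293
[ 0.503  -0.2834  0.0396] 0.0006473044634768772
[ 0.538  -0.2738  0.0383] 0.0013122525538731614
[ 0.5739 -0.2648  0.0362] 0.0017097708155482836
[ 0.6085 -0.2559  0.0375] 0.00015802935994611148
len 0.03646844694058293 yaw 14.587494029937451 [ 0.5381 -0.2741  0.0385]
cup rim [[ 0.6243 -0.221   0.053 ]
 [ 0.6395 -0.2743  0.053 ]
 [ 0.4522 -0.3232  0.053 ]
 [ 0.4376 -0.2708  0.053 ]] [ 0.5384 -0.2723  0.053 ] 0.055418715017883785 0.19361250057153365
rim (array([ 0.636 , -0.2508,  0.0892]), np.float64(0.035267549179313525))
rim (array([ 0.6227, -0.2497,  0.0213]), np.float64(0.036084573141358114))
rim (array([ 0.4576, -0.297 ,  0.0845]), np.float64(0.03572464997244104))
rim (array([ 0.4376, -0.2978,  0.0165]), np.float64(0.03252600438932527))
mat [ 0.45   -0.2909  0.1031] 0.08969625273480411
mat [ 0.3898 -0.2947 -0.08  ] 0.1001075806250004
mat [ 0.6349 -0.2394 -0.0793] 0.09963860816232807
mat [ 0.6647 -0.2444  0.0994] 0.08993850114885515
mat c [ 0.5331 -0.268   0.005 ] [np.float64(0.11682807159665251), np.float64(0.23724109087416087), np.float64(0.11674932566682858), np.float64(0.23519008239226608)]
tray [[0.568  0.1785 0.065 ]
 [0.5678 0.0098 0.065 ]
 [0.401  0.0056 0.065 ]
 [0.4014 0.177  0.065 ]] [0.4846 0.0927 0.065 ]
jar (array([0.733 , 0.1725, 0.0922]), np.float64(0.006876301243493573))
elbow (array([ 0.7606, -0.0305,  0.0546]), np.float64(0.014989342939541015))
trayrim (array([0.4016, 0.1783, 0.0608]), np.float64(0.0011223576100099098))
trayrim (array([0.5696, 0.1815, 0.0577]), np.float64(0.003337463198868009))
trayrim (array([0.4004, 0.0129, 0.0022]), np.float64(0.0010115557426458785))
trayrim (array([0.5687, 0.0111, 0.0619]), np.float64(0.0024315761773317005))
```

```bash
cat >> h.py <<'E'
def goal(p,xdir_deg,tilt_deg=0):
    a=np.radians(xdir_deg); x=np.array([np.cos(a),np.sin(a),0]); z=np.array([0,0,-1.]); M=np.c_[x,np.cross(z,x),z]
    return np.array(p),M@R.from_rotvec([np.radians(tilt_deg),0,0]).as_matrix()
def delta(p,M):
    s=ctrl.state(); M0=rot(s['ee_rot']); print("t",round(s['clock'],2),"d",(M0.T@(p-s['tool_pos'])).round(4),"rv",R.from_matrix(M0.T@M).as_rotvec().round(4))
    print("q",s['joint_positions'].round(3),"F",s['ft_force'].round(2),"w",round(s['grip_width'],4))
E
python3 - <<'E'
from h import *
f=lambda z,x0,y0,w,h:(x0+z[0]/400*w-.5,y0+z[1]/444*h-.5)
F=lambda s,t:tri(f((s[0]-400,s[1]),210,170,100,90),f(t,340,175,90,100))
for s,t in [((687,270),(128,72)),((637,313),(193,55)),((530,73),(212,350)),((485,112),(277,335))]: print("rim",F(s,t))
for s,t in [((568,48),(143,410)),((442,145),(313,367)),((625,412),(222,28)),((752,300),(55,66))]: print("mat",F(s,t))
delta(*goal([.546,-.271,.2],-75.4))
E
```

```text
rim (array([ 0.62399278, -0.22871237,  0.05443284]), np.float64(0.0006171435880631679))
rim (array([ 0.63443292, -0.27173144,  0.05449855]), np.float64(0.00041168085953250104))
rim (array([ 0.44271813, -0.27675386,  0.0511312 ]), np.float64(0.0011296718214665567))
rim (array([ 0.45208173, -0.31817854,  0.0485127 ]), np.float64(0.0038215813845892442))
mat (array([ 0.40502221, -0.23614212,  0.00497878]), np.float64(0.0013996840427459639))
mat (array([ 0.43106176, -0.3500693 ,  0.00545772]), np.float64(0.0010694871167137038))
mat (array([ 0.66137631, -0.29855877,  0.00227368]), np.float64(0.0027335543939700476))
mat (array([ 0.63626771, -0.18508379,  0.00544442]), np.float64(0.00011244861593721684))
t 0.1 d [-0.6701  0.6093 -0.0032] rv [1.90e-03 1.10e-03 2.46e+00]
q [ 0.97   0.246  1.559 -0.     1.339 -0.174] F [-0.06  0.17  0.23] w 0.0943
```

Corrected pairing gives a rim at about 0.053 m and a mat top at about 0.005 m, which matches the nominal sizes. The rim centre is (0.538,-0.274) with a yaw of about 14.6°. Next I move above the cup.

Emit:
{"op": "apply_moves", "data": {
  "deltas": [
    {"hand":-1,"tx":-0.67,"ty":0.609,"tz":-0.003,"az":2.461},
    {"hand":-1,"tx":-0.67,"ty":0.609,"tz":-0.003,"az":2.461},
    {"hand":-1,"tx":-0.67,"ty":0.609,"tz":-0.003,"az":2.461},
    {"hand":-1,"tx":-0.67,"ty":0.609,"tz":-0.003,"az":2.461},
    {"hand":-1,"tx":-0.67,"ty":0.609,"tz":-0.003,"az":2.461},
    {"hand":-1,"tx":-0.67,"ty":0.609,"tz":-0.003,"az":2.461},
    {"hand":-1,"tx":-0.67,"ty":0.609,"tz":-0.003,"az":2.461},
    {"hand":-1,"tx":-0.67,"ty":0.609,"tz":-0.003,"az":2.461},
    {"hand":-1,"tx":-0.67,"ty":0.609,"tz":-0.003,"az":2.461},
    {"hand":-1,"tx":-0.67,"ty":0.609,"tz":-0.003,"az":2.461}
  ]
}}

```text
validation failed for argument at $.de...
```

```bash
python3 -c "
from h import *
delta(*goal([.546,-.271,.2],-75.4));print(ctrl.state()['tool_pos'])"
```

```text
t 0.1 d [-0.6701  0.6093 -0.0032] rv [1.90e-03 1.10e-03 2.46e+00]
q [ 0.97   0.246  1.559 -0.     1.339 -0.174] F [-0.06  0.17  0.23] w 0.0943
[0.26875793 0.59124019 0.19588059]
```

The call was refused, possibly because keys were missing. I'll retry with every key present.

Emit:
{"op": "apply_moves", "data": {
  "deltas": [
    {"hand":-1,"tx":-0.67,"ty":0.609,"tz":-0.003,"ax":0,"ay":0,"az":2.461},
    {"hand":-1,"tx":-0.67,"ty":0.609,"tz":-0.003,"ax":0,"ay":0,"az":2.461}
  ]
}}

```text
clock: 0.27
tool_pos: [0.2939, 0.5119, 0.1958]
ee_rot: [0.0, 0.902, 0.431, -0.001]
ft_force: [0.4, -1.3, -0.1]
grip_width: 0.0941
```

```bash
python3 -c "
from h import *
delta(*goal([.546,-.271,.2],-75.4))"
```

```text
t 0.27 d [-0.4505  0.6882 -0.0033] rv [2.1000e-03 1.0000e-03 2.2071e+00]
q [ 0.858  0.109  1.714 -0.     1.32  -0.033] F [ 0.4  -1.32 -0.09] w 0.0941
```

Emit:
{"op": "apply_moves", "data": {
  "deltas": [
    {"hand":-1,"tx":-0.45,"ty":0.688,"tz":-0.003,"ax":0,"ay":0,"az":2.207},
    {"hand":-1,"tx":-0.45,"ty":0.688,"tz":-0.003,"ax":0,"ay":0,"az":2.207},
    {"hand":-1,"tx":-0.45,"ty":0.688,"tz":-0.003,"ax":0,"ay":0,"az":2.207},
    {"hand":-1,"tx":-0.45,"ty":0.688,"tz":-0.003,"ax":0,"ay":0,"az":2.207},
    {"hand":-1,"tx":-0.45,"ty":0.688,"tz":-0.003,"ax":0,"ay":0,"az":2.207},
    {"hand":-1,"tx":-0.45,"ty":0.688,"tz":-0.003,"ax":0,"ay":0,"az":2.207},
    {"hand":-1,"tx":-0.45,"ty":0.688,"tz":-0.003,"ax":0,"ay":0,"az":2.207},
    {"hand":-1,"tx":-0.45,"ty":0.688,"tz":-0.003,"ax":0,"ay":0,"az":2.207},
    {"hand":-1,"tx":-0.45,"ty":0.688,"tz":-0.003,"ax":0,"ay":0,"az":2.207},
    {"hand":-1,"tx":-0.45,"ty":0.688,"tz":-0.003,"ax":0,"ay":0,"az":2.207}
  ]
}}

```text
clock: 1.1
tool_pos: [0.4234, 0.1142, 0.1985]
ee_rot: [-0.0, 0.984, -0.18, 0.0]
ft_force: [0.6, -0.4, 0.0]
grip_width: 0.094
```

```bash
python3 -c "
from h import *
delta(*goal([.546,-.271,.2],-75.4))"
```

```text
t 1.1 d [ 0.2511  0.3169 -0.0015] rv [-2.00e-04 -1.00e-04  9.54e-01]
q [ 0.004 -0.281  2.074  0.     1.349  0.366] F [ 0.59 -0.37  0.02] w 0.094
```

Emit:
{"op": "apply_moves", "data": {
  "deltas": [
    {"hand":-1,"tx":0.251,"ty":0.317,"tz":-0.002,"ax":0,"ay":0,"az":0.954},
    {"hand":-1,"tx":0.251,"ty":0.317,"tz":-0.002,"ax":0,"ay":0,"az":0.954},
    {"hand":-1,"tx":0.251,"ty":0.317,"tz":-0.002,"ax":0,"ay":0,"az":0.954},
    {"hand":-1,"tx":0.251,"ty":0.317,"tz":-0.002,"ax":0,"ay":0,"az":0.954},
    {"hand":-1,"tx":0.251,"ty":0.317,"tz":-0.002,"ax":0,"ay":0,"az":0.954},
    {"hand":-1,"tx":0.251,"ty":0.317,"tz":-0.002,"ax":0,"ay":0,"az":0.954},
    {"hand":-1,"tx":0.251,"ty":0.317,"tz":-0.002,"ax":0,"ay":0,"az":0.954},
    {"hand":-1,"tx":0.251,"ty":0.317,"tz":-0.002,"ax":0,"ay":0,"az":0.954},
    {"hand":-1,"tx":0.251,"ty":0.317,"tz":-0.002,"ax":0,"ay":0,"az":0.954},
    {"hand":-1,"tx":0.251,"ty":0.317,"tz":-0.002,"ax":0,"ay":0,"az":0.954}
  ]
}}

```text
clock: 1.93
tool_pos: [0.5484, -0.2717, 0.2]
ee_rot: [0.0, 0.792, -0.61, -0.0]
ft_force: [0.0, -0.0, -0.2]
grip_width: 0.094
```

```bash
python3 -c "
from h import *
delta(*goal([.546,-.271,.042],-75.4))
grab('top','t1');grab('scene','s1')"
```

```text
t 1.93 d [-0.0013  0.0021  0.158 ] rv [0.0005 0.     0.0038]
q [-0.645  0.155  1.656 -0.     1.331  0.667] F [ 0.05 -0.03 -0.17] w 0.094
```

View pics/s1.png

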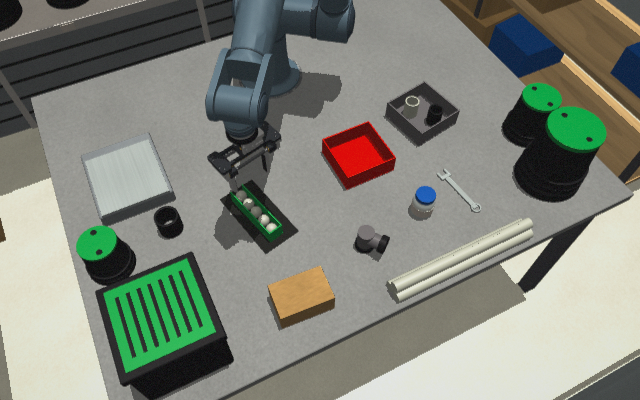

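View pics/t1.png

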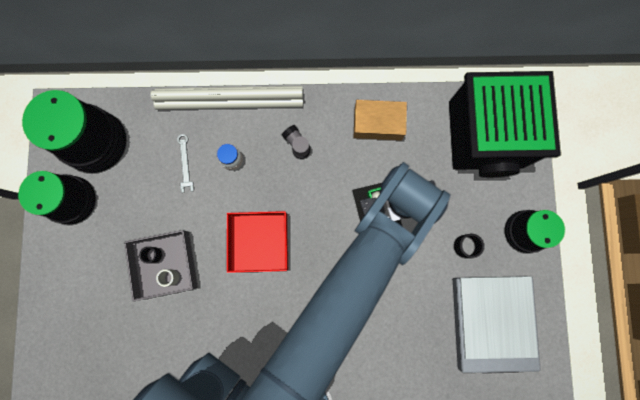

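The scene view shows the open gripper around (245,155), spanning the cup at (258,211). In the top view the arm mostly hides the cup. Descending.

Emit:
{"op": "apply_moves", "data": {
  "deltas": [
    {"hand":-1,"tx":-0.001,"ty":0.002,"tz":0.02,"ax":0,"ay":0,"az":0.003},
    {"hand":-1,"tx":-0.001,"ty":0.002,"tz":0.05,"ax":0,"ay":0,"az":0.003},
    {"hand":-1,"tx":-0.001,"ty":0.002,"tz":0.08,"ax":0,"ay":0,"az":0.003},
    {"hand":-1,"tx":-0.001,"ty":0.002,"tz":0.105,"ax":0,"ay":0,"az":0.003},
    {"hand":-1,"tx":-0.001,"ty":0.002,"tz":0.125,"ax":0,"ay":0,"az":0.003},
    {"hand":-1,"tx":-0.001,"ty":0.002,"tz":0.14,"ax":0,"ay":0,"az":0.003},
    {"hand":-1,"tx":-0.001,"ty":0.002,"tz":0.15,"ax":0,"ay":0,"az":0.003},
    {"hand":-1,"tx":-0.001,"ty":0.002,"tz":0.158,"ax":0,"ay":0,"az":0.003},
    {"hand":-1,"tx":-0.001,"ty":0.002,"tz":0.158,"ax":0,"ay":0,"az":0.003}
  ]
}}

```text
clock: 2.78
tool_pos: [0.5452, -0.2668, 0.0411]
ee_rot: [-0.0, 0.792, -0.61, -0.001]
ft_force: [0.3, -0.2, 0.1]
grip_width: 0.0941
```

```bash
python3 -c "
from h import *
delta(*goal([.546,-.271,.042],-75.4))
i=grab('scene','s2')[90:270,180:340];cv2.imwrite('pics/z2.png',cv2.resize(i,(640,720//1*1))[:600])"
```

```text
t 2.78 d [ 0.0043  0.0003 -0.0009] rv [0.0017 0.0023 0.0034]
q [-0.642  0.332  1.76   0.     1.053  0.671] F [ 0.27 -0.17  0.1 ] w 0.0941
```

View pics/z2.png

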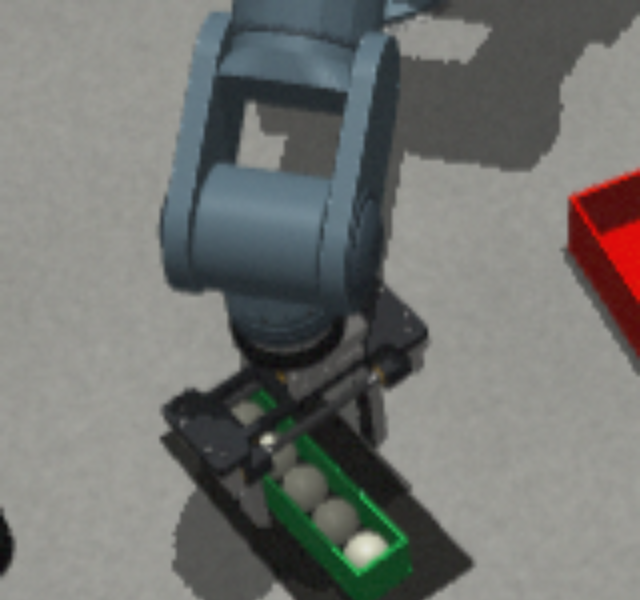

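The fingers straddle the cup (zoomed view: cup running from (250,400) to (390,570)), 4 mm off sideways. I'll correct that and close.

Emit:
{"op": "apply_moves", "data": {
  "deltas": [
    {"hand":-1,"tx":0.004,"ty":0,"tz":0,"ax":0,"ay":0,"az":0},
    {"hand":-1,"tx":0.004,"ty":0,"tz":0,"ax":0,"ay":0,"az":0},
    {"hand":1,"tx":0.004,"ty":0,"tz":0,"ax":0,"ay":0,"az":0},
    {"hand":1,"tx":0.004,"ty":0,"tz":0,"ax":0,"ay":0,"az":0},
    {"hand":1,"tx":0.004,"ty":0,"tz":0,"ax":0,"ay":0,"az":0},
    {"hand":1,"tx":0.004,"ty":0,"tz":0,"ax":0,"ay":0,"az":0},
    {"hand":1,"tx":0.004,"ty":0,"tz":0,"ax":0,"ay":0,"az":0},
    {"hand":1,"tx":0.004,"ty":0,"tz":0,"ax":0,"ay":0,"az":0},
    {"hand":1,"tx":0.004,"ty":0,"tz":0,"ax":0,"ay":0,"az":0},
    {"hand":1,"tx":0.004,"ty":0,"tz":0,"ax":0,"ay":0,"az":0}
  ],
  "newtons": 15
}}

```text
clock: 3.67
tool_pos: [0.5473, -0.2721, 0.0427]
ee_rot: [0.0, 0.792, -0.61, 0.0]
ft_force: [0.7, -0.8, -0.7]
grip_width: 0.0454
```

Emit:
{"op": "apply_moves", "data": {
  "deltas": [
    {"hand":1,"tx":0,"ty":0,"tz":0,"ax":0,"ay":0,"az":0},
    {"hand":1,"tx":0,"ty":0,"tz":0,"ax":0,"ay":0,"az":0},
    {"hand":1,"tx":0,"ty":0,"tz":0,"ax":0,"ay":0,"az":0},
    {"hand":1,"tx":0,"ty":0,"tz":0,"ax":0,"ay":0,"az":0}
  ],
  "newtons": 45
}}

```text
clock: 4.0
tool_pos: [0.5473, -0.2721, 0.0427]
ee_rot: [0.0, 0.792, -0.61, 0.0]
ft_force: [1.2, -2.5, -1.5]
grip_width: 0.0439
```

```bash
python3 -c "
from h import *
delta(*goal([.546,-.271,.042],-75.4))
i=grab('scene','s3')[90:270,180:340];cv2.imwrite('pics/z3.png',cv2.resize(i,(532,600)))"
```

```text
t 4.0 d [-0.0014  0.0009  0.0007] rv [-0.0001 -0.0006  0.0029]
q [-0.647  0.337  1.751 -0.     1.054  0.667] F [ 1.2  -2.52 -1.47] w 0.0439
```

View pics/z3.png

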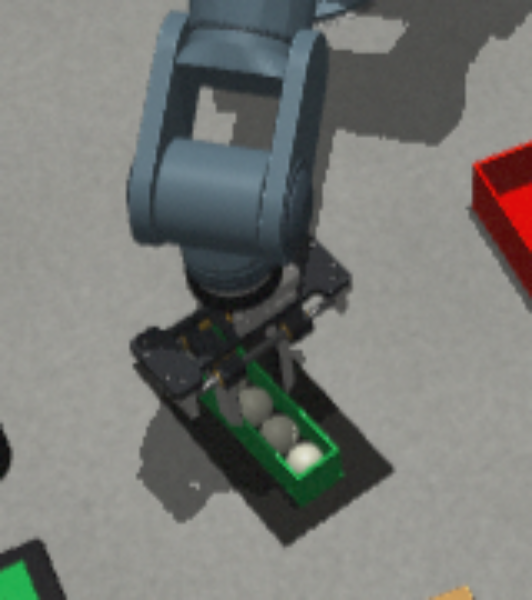

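It is gripped at 44 mm width, with balls visible at (255,405), (280,432) and (305,458). Lifting gently.

Emit:
{"op": "apply_moves", "data": {
  "deltas": [
    {"hand":1,"tx":0,"ty":0,"tz":-0.003,"ax":0,"ay":0,"az":0},
    {"hand":1,"tx":0,"ty":0,"tz":-0.009,"ax":0,"ay":0,"az":0},
    {"hand":1,"tx":0,"ty":0,"tz":-0.018,"ax":0,"ay":0,"az":0},
    {"hand":1,"tx":0,"ty":0,"tz":-0.03,"ax":0,"ay":0,"az":0},
    {"hand":1,"tx":0,"ty":0,"tz":-0.045,"ax":0,"ay":0,"az":0},
    {"hand":1,"tx":0,"ty":0,"tz":-0.06,"ax":0,"ay":0,"az":0},
    {"hand":1,"tx":0,"ty":0,"tz":-0.075,"ax":0,"ay":0,"az":0},
    {"hand":1,"tx":0,"ty":0,"tz":-0.09,"ax":0,"ay":0,"az":0},
    {"hand":1,"tx":0,"ty":0,"tz":-0.1,"ax":0,"ay":0,"az":0},
    {"hand":1,"tx":0,"ty":0,"tz":-0.105,"ax":0,"ay":0,"az":0}
  ]
}}

```text
clock: 4.88
tool_pos: [0.548, -0.2723, 0.1503]
ee_rot: [-0.0, 0.792, -0.61, 0.002]
ft_force: [-0.6, 0.5, -5.8]
grip_width: 0.0438
```

Emit:
{"op": "apply_moves", "data": {
  "deltas": [
    {"hand":1,"tx":0,"ty":0,"tz":-0.004,"ax":0,"ay":0,"az":0},
    {"hand":1,"tx":0,"ty":0,"tz":-0.012,"ax":0,"ay":0,"az":0},
    {"hand":1,"tx":0,"ty":0,"tz":-0.022,"ax":0,"ay":0,"az":0},
    {"hand":1,"tx":0,"ty":0,"tz":-0.032,"ax":0,"ay":0,"az":0},
    {"hand":1,"tx":0,"ty":0,"tz":-0.042,"ax":0,"ay":0,"az":0},
    {"hand":1,"tx":0,"ty":0,"tz":-0.05,"ax":0,"ay":0,"az":0},
    {"hand":1,"tx":0,"ty":0,"tz":-0.055,"ax":0,"ay":0,"az":0},
    {"hand":1,"tx":0,"ty":0,"tz":-0.055,"ax":0,"ay":0,"az":0},
    {"hand":1,"tx":0,"ty":0,"tz":-0.055,"ax":0,"ay":0,"az":0}
  ]
}}

```text
clock: 5.63
tool_pos: [0.5472, -0.2719, 0.2029]
ee_rot: [0.0, 0.792, -0.61, 0.0]
ft_force: [-0.3, -0.1, -5.7]
grip_width: 0.0441
```

```bash
python3 -c "
from h import *
delta(*goal([.612,.095,.21],-90))
print(ctrl.state()['tool_pos'],ctrl.state()['torque'])
i=grab('scene','s4')[60:240,180:340];j=grab('top','t4')[130:310,300:460];cv2.imwrite('pics/z4.png',np.hstack([cv2.resize(i,(400,450)),cv2.resize(j,(400,450))]))"
```

```text
t 5.63 d [-0.3383 -0.1562 -0.0072] rv [-0.0003 -0.0003  0.2578]
q [-0.646  0.15   1.656 -0.     1.335  0.667] F [-0.3  -0.07 -5.68] w 0.0441
[ 0.54723526 -0.27190853  0.20289556] [-0.00572758  0.11010638 -0.02366106]
```

View pics/z4.png

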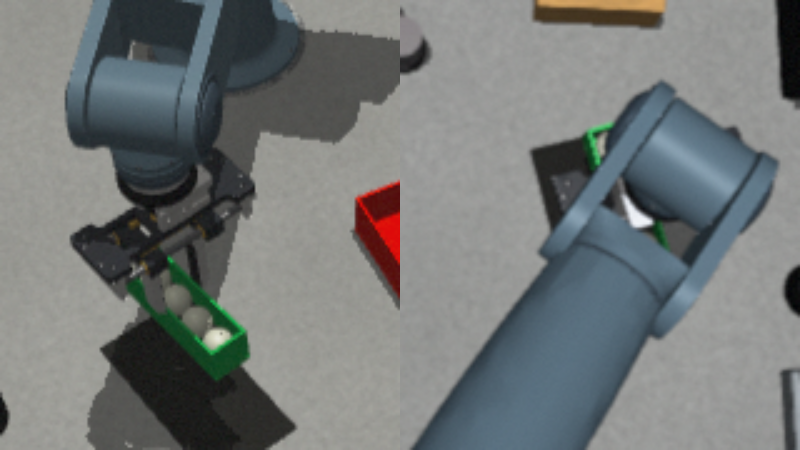

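All balls are still seated: three show at (178,297), (197,320) and (217,338), and the 5.7 N weight fits a full load. Carrying it to the tray.

Emit:
{"op": "apply_moves", "data": {
  "deltas": [
    {"hand":1,"tx":-0.0017,"ty":-0.0008,"tz":0,"ax":0,"ay":0,"az":0},
    {"hand":1,"tx":-0.005,"ty":-0.0025,"tz":0,"ax":0,"ay":0,"az":0},
    {"hand":1,"tx":-0.01,"ty":-0.005,"tz":-0.001,"ax":0,"ay":0,"az":0},
    {"hand":1,"tx":-0.017,"ty":-0.008,"tz":-0.001,"ax":0,"ay":0,"az":0},
    {"hand":1,"tx":-0.025,"ty":-0.012,"tz":-0.002,"ax":0,"ay":0,"az":0},
    {"hand":1,"tx":-0.035,"ty":-0.017,"tz":-0.002,"ax":0,"ay":0,"az":0},
    {"hand":1,"tx":-0.047,"ty":-0.023,"tz":-0.003,"ax":0,"ay":0,"az":0},
    {"hand":1,"tx":-0.06,"ty":-0.03,"tz":-0.004,"ax":0,"ay":0,"az":0},
    {"hand":1,"tx":-0.074,"ty":-0.036,"tz":-0.005,"ax":0,"ay":0,"az":0},
    {"hand":1,"tx":-0.087,"ty":-0.043,"tz":-0.006,"ax":0,"ay":0,"az":0}
  ]
}}

```text
clock: 6.57
tool_pos: [0.5668, -0.1748, 0.2089]
ee_rot: [-0.0, 0.792, -0.61, -0.0]
ft_force: [-0.5, -0.3, -6.7]
grip_width: 0.044
```

Emit:
{"op": "apply_moves", "data": {
  "deltas": [
    {"hand":1,"tx":-0.013,"ty":-0.0065,"tz":0,"ax":0,"ay":0,"az":0},
    {"hand":1,"tx":-0.026,"ty":-0.013,"tz":0,"ax":0,"ay":0,"az":0},
    {"hand":1,"tx":-0.039,"ty":-0.0195,"tz":0,"ax":0,"ay":0,"az":0},
    {"hand":1,"tx":-0.052,"ty":-0.026,"tz":0,"ax":0,"ay":0,"az":0},
    {"hand":1,"tx":-0.065,"ty":-0.0325,"tz":0,"ax":0,"ay":0,"az":0},
    {"hand":1,"tx":-0.078,"ty":-0.039,"tz":0,"ax":0,"ay":0,"az":0},
    {"hand":1,"tx":-0.091,"ty":-0.0455,"tz":0,"ax":0,"ay":0,"az":0},
    {"hand":1,"tx":-0.104,"ty":-0.052,"tz":0,"ax":0,"ay":0,"az":0},
    {"hand":1,"tx":-0.117,"ty":-0.0585,"tz":0,"ax":0,"ay":0,"az":0},
    {"hand":1,"tx":-0.13,"ty":-0.065,"tz":0,"ax":0,"ay":0,"az":0}
  ]
}}

```text
clock: 7.4
tool_pos: [0.5966, -0.0331, 0.2087]
ee_rot: [-0.0, 0.792, -0.61, 0.0]
ft_force: [0.6, -0.4, -6.4]
grip_width: 0.044
```

Emit:
{"op": "apply_moves", "data": {
  "deltas": [
    {"hand":1,"tx":-0.013,"ty":-0.0065,"tz":0,"ax":0,"ay":0,"az":0},
    {"hand":1,"tx":-0.026,"ty":-0.013,"tz":0,"ax":0,"ay":0,"az":0},
    {"hand":1,"tx":-0.039,"ty":-0.0195,"tz":0,"ax":0,"ay":0,"az":0},
    {"hand":1,"tx":-0.052,"ty":-0.026,"tz":0,"ax":0,"ay":0,"az":0},
    {"hand":1,"tx":-0.065,"ty":-0.0325,"tz":0,"ax":0,"ay":0,"az":0},
    {"hand":1,"tx":-0.077,"ty":-0.038,"tz":0,"ax":0,"ay":0,"az":0},
    {"hand":1,"tx":-0.087,"ty":-0.043,"tz":0,"ax":0,"ay":0,"az":0},
    {"hand":1,"tx":-0.095,"ty":-0.047,"tz":0,"ax":0,"ay":0,"az":0},
    {"hand":1,"tx":-0.101,"ty":-0.05,"tz":0,"ax":0,"ay":0,"az":0},
    {"hand":1,"tx":-0.105,"ty":-0.052,"tz":0,"ax":0,"ay":0,"az":0}
  ]
}}

```text
clock: 8.23
tool_pos: [0.6199, 0.081, 0.2086]
ee_rot: [0.0, 0.792, -0.61, 0.0]
ft_force: [0.5, -0.6, -5.8]
grip_width: 0.044
```

```bash
python3 -c "
from h import *
print(ctrl.state()['tool_pos'])
delta(*goal([.62,.095,.21],-90))"
```

```text
[0.61994492 0.08104997 0.20860548]
t 8.23 d [-0.0135 -0.0036 -0.0014] rv [ 1.000e-04 -1.000e-04  2.582e-01]
q [-0.051  0.179  1.613 -0.     1.35   1.262] F [ 0.51 -0.62 -5.85] w 0.044
```

Emit:
{"op": "apply_moves", "data": {
  "deltas": [
    {"hand":1,"tx":-0.001,"ty":0,"tz":0,"ax":0,"ay":0,"az":0.015},
    {"hand":1,"tx":-0.003,"ty":-0.001,"tz":0,"ax":0,"ay":0,"az":0.045},
    {"hand":1,"tx":-0.005,"ty":-0.001,"tz":0,"ax":0,"ay":0,"az":0.08},
    {"hand":1,"tx":-0.007,"ty":-0.002,"tz":0,"ax":0,"ay":0,"az":0.12},
    {"hand":1,"tx":-0.009,"ty":-0.002,"tz":-0.001,"ax":0,"ay":0,"az":0.16},
    {"hand":1,"tx":-0.011,"ty":-0.003,"tz":-0.001,"ax":0,"ay":0,"az":0.2},
    {"hand":1,"tx":-0.012,"ty":-0.003,"tz":-0.001,"ax":0,"ay":0,"az":0.23},
    {"hand":1,"tx":-0.013,"ty":-0.0035,"tz":-0.001,"ax":0,"ay":0,"az":0.25},
    {"hand":1,"tx":-0.0135,"ty":-0.0035,"tz":-0.001,"ax":0,"ay":0,"az":0.258},
    {"hand":1,"tx":-0.0135,"ty":-0.0035,"tz":-0.001,"ax":0,"ay":0,"az":0.258}
  ]
}}

```text
clock: 9.07
tool_pos: [0.6197, 0.094, 0.2096]
ee_rot: [-0.0, -0.707, 0.707, 0.0]
ft_force: [0.7, 0.6, -6.4]
grip_width: 0.0438
```

```bash
python3 -c "
from h import *
print(ctrl.state()['tool_pos'])
delta(*goal([.62,.095,.21],-90))
i=grab('scene','s5')[20:220,260:440];j=grab('top','t5')[110:310,180:360];cv2.imwrite('pics/z5.png',np.hstack([cv2.resize(i,(400,444)),cv2.resize(j,(400,444))]))"
```

```text
[0.6196893  0.0940187  0.20959672]
t 9.07 d [-0.001  -0.0003 -0.0004] rv [ 0.0002 -0.0001 -0.0007]
q [-0.03   0.182  1.608 -0.     1.352  1.542] F [ 0.66  0.62 -6.42] w 0.0438
```

View pics/z5.png

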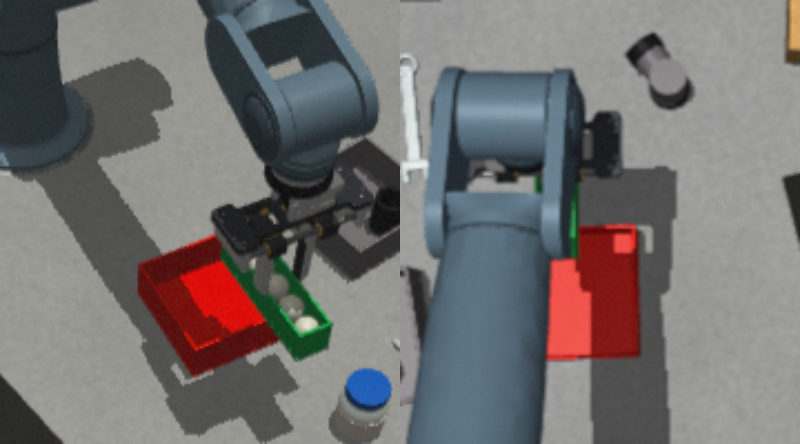

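Emit:
{"op": "apply_moves", "data": {
  "deltas": [
    {"hand":1,"tx":-0.001,"ty":0.0003,"tz":0.003,"ax":0.009,"ay":0,"az":0},
    {"hand":1,"tx":-0.001,"ty":0.001,"tz":0.009,"ax":0.026,"ay":0,"az":0},
    {"hand":1,"tx":-0.001,"ty":0.002,"tz":0.018,"ax":0.053,"ay":0,"az":0},
    {"hand":1,"tx":-0.001,"ty":0.003,"tz":0.03,"ax":0.088,"ay":0,"az":0},
    {"hand":1,"tx":-0.001,"ty":0.0045,"tz":0.042,"ax":0.124,"ay":0,"az":0},
    {"hand":1,"tx":-0.001,"ty":0.006,"tz":0.055,"ax":0.162,"ay":0,"az":0},
    {"hand":1,"tx":-0.001,"ty":0.0075,"tz":0.067,"ax":0.197,"ay":0,"az":0},
    {"hand":1,"tx":-0.001,"ty":0.0085,"tz":0.077,"ax":0.226,"ay":0,"az":0},
    {"hand":1,"tx":-0.001,"ty":0.009,"tz":0.083,"ax":0.244,"ay":0,"az":0},
    {"hand":1,"tx":-0.001,"ty":0.009,"tz":0.085,"ax":0.25,"ay":0,"az":0}
  ]
}}

```text
clock: 10.0
tool_pos: [0.6084, 0.0954, 0.1223]
ee_rot: [-0.087, 0.702, -0.702, 0.087]
ft_force: [0.4, 0.5, -6.7]
grip_width: 0.0439
```

```bash
cat >> h.py <<'E'
L=np.array([0,.104,.024])
def pour(name):
    s=ctrl.state();M=rot(s['ee_rot']);print("t",round(s['clock'],2),"tilt",round(np.degrees(np.arcsin(-M[2,1])),2),"lip",(s['tool_pos']+M@L).round(4),"F",s['ft_force'].round(2),"T",s['torque'].round(3),"q",s['joint_positions'].round(3))
    i=grab('scene','s'+name)[20:220,260:440];j=grab('top','t'+name)[110:310,180:360];cv2.imwrite(f'pics/z{name}.png',np.hstack([cv2.resize(i,(400,444)),cv2.resize(j,(400,444))]))
E
python3 -c "
from h import *
pour('6')"
```

```text
t 10.0 tilt 14.09 lip [0.5133 0.0954 0.0737] F [ 0.38  0.47 -6.67] T [ 0.017  0.604 -0.026] q [-0.032  0.096  1.888  0.01   0.912  1.534]
```

View pics/z6.png

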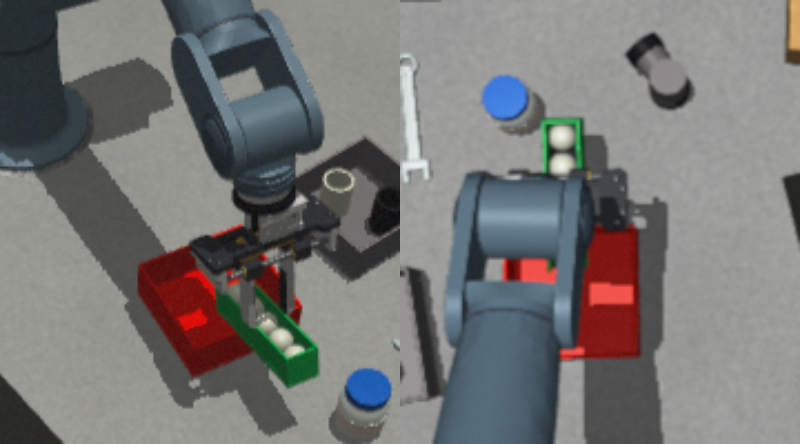

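The cup is at 14°, with the lip at (0.513,0.095,0.074) over the tray. The top view shows the rear balls at (562,135) and (562,163). Next I tip gradually about the lip and watch the weight.

Emit:
{"op": "apply_moves", "data": {
  "deltas": [
    {"hand":1,"tx":0,"ty":0.0005,"tz":-0.002,"ax":0.02,"ay":0,"az":0},
    {"hand":1,"tx":0,"ty":0.001,"tz":-0.004,"ax":0.04,"ay":0,"az":0},
    {"hand":1,"tx":0,"ty":0.0016,"tz":-0.0062,"ax":0.06,"ay":0,"az":0},
    {"hand":1,"tx":0,"ty":0.0022,"tz":-0.0083,"ax":0.08,"ay":0,"az":0},
    {"hand":1,"tx":0,"ty":0.0022,"tz":-0.0083,"ax":0.08,"ay":0,"az":0},
    {"hand":1,"tx":0,"ty":0.0022,"tz":-0.0083,"ax":0.08,"ay":0,"az":0},
    {"hand":1,"tx":0,"ty":0.0022,"tz":-0.0083,"ax":0.08,"ay":0,"az":0}
  ]
}}

```text
clock: 10.68
tool_pos: [0.6066, 0.0952, 0.1324]
ee_rot: [0.116, -0.697, 0.698, -0.116]
ft_force: [0.5, -1.1, -6.6]
grip_width: 0.0439
```

Emit:
{"op": "apply_moves", "data": {
  "deltas": [
    {"hand":1,"tx":0,"ty":0.0003,"tz":-0.0013,"ax":0.0125,"ay":0,"az":0},
    {"hand":1,"tx":0,"ty":0.0006,"tz":-0.0026,"ax":0.025,"ay":0,"az":0},
    {"hand":1,"tx":0,"ty":0.0006,"tz":-0.0026,"ax":0.025,"ay":0,"az":0},
    {"hand":1,"tx":0,"ty":0.0006,"tz":-0.0026,"ax":0.025,"ay":0,"az":0},
    {"hand":1,"tx":0,"ty":0.0006,"tz":-0.0026,"ax":0.025,"ay":0,"az":0},
    {"hand":1,"tx":0,"ty":0.0006,"tz":-0.0026,"ax":0.025,"ay":0,"az":0}
  ]
}}

```text
clock: 11.18
tool_pos: [0.6052, 0.0952, 0.1344]
ee_rot: [0.125, -0.696, 0.696, -0.125]
ft_force: [-0.2, -0.0, -6.4]
grip_width: 0.0439
```

```bash
python3 -c "
from h import *
pour('7')"
```

```text
t 11.18 tilt 20.34 lip [0.516  0.0953 0.0758] F [-0.18 -0.04 -6.39] T [0.012 0.724 0.017] q [-0.034  0.015  1.967  0.017  0.805  1.527]
```

View pics/z7.png

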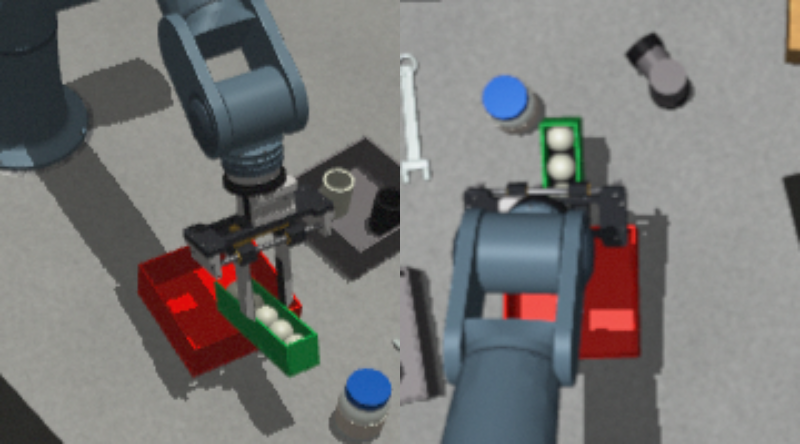

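At 20.3° nothing has dropped (6.4 N, no ball in the tray). Continuing in steps of about 1.4°.

Emit:
{"op": "apply_moves", "data": {
  "deltas": [
    {"hand":1,"tx":0,"ty":0.0003,"tz":-0.0013,"ax":0.0125,"ay":0,"az":0},
    {"hand":1,"tx":0,"ty":0.0006,"tz":-0.0026,"ax":0.025,"ay":0,"az":0},
    {"hand":1,"tx":0,"ty":0.0006,"tz":-0.0026,"ax":0.025,"ay":0,"az":0},
    {"hand":1,"tx":0,"ty":0.0006,"tz":-0.0026,"ax":0.025,"ay":0,"az":0},
    {"hand":1,"tx":0,"ty":0.0006,"tz":-0.0026,"ax":0.025,"ay":0,"az":0},
    {"hand":1,"tx":0,"ty":0.0006,"tz":-0.0026,"ax":0.025,"ay":0,"az":0},
    {"hand":1,"tx":0,"ty":0.0006,"tz":-0.0026,"ax":0.025,"ay":0,"az":0}
  ]
}}

```text
clock: 11.87
tool_pos: [0.6037, 0.0952, 0.1367]
ee_rot: [0.134, -0.694, 0.694, -0.134]
ft_force: [0.2, -0.2, -6.9]
grip_width: 0.044
```

Emit:
{"op": "apply_moves", "data": {
  "deltas": [
    {"hand":1,"tx":0,"ty":0.0003,"tz":-0.0013,"ax":0.0125,"ay":0,"az":0},
    {"hand":1,"tx":0,"ty":0.0006,"tz":-0.0026,"ax":0.025,"ay":0,"az":0},
    {"hand":1,"tx":0,"ty":0.0006,"tz":-0.0026,"ax":0.025,"ay":0,"az":0},
    {"hand":1,"tx":0,"ty":0.0006,"tz":-0.0026,"ax":0.025,"ay":0,"az":0},
    {"hand":1,"tx":0,"ty":0.0006,"tz":-0.0026,"ax":0.025,"ay":0,"az":0},
    {"hand":1,"tx":0,"ty":0.0006,"tz":-0.0026,"ax":0.025,"ay":0,"az":0},
    {"hand":1,"tx":0,"ty":0.0006,"tz":-0.0026,"ax":0.025,"ay":0,"az":0}
  ]
}}

```text
clock: 12.45
tool_pos: [0.6022, 0.0952, 0.1389]
ee_rot: [0.142, -0.693, 0.693, -0.142]
ft_force: [-0.8, -0.6, -6.3]
grip_width: 0.0438
```

```bash
python3 -c "
from h import *
pour('8')"
```

```text
t 12.45 tilt 23.21 lip [0.5161 0.0953 0.0758] F [-0.77 -0.58 -6.28] T [-0.005  0.765  0.001] q [-0.036 -0.023  2.007  0.02   0.753  1.523]
```

View pics/z8.png

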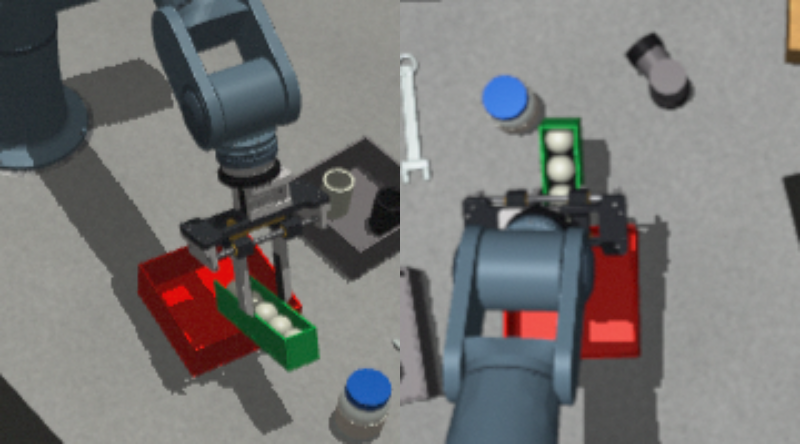

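No drop at 23.2°; the top view shows rear balls at (560,140) and (560,168), with a third emerging. Continuing.

Emit:
{"op": "apply_moves", "data": {
  "deltas": [
    {"hand":1,"tx":0,"ty":0.0003,"tz":-0.0013,"ax":0.0125,"ay":0,"az":0},
    {"hand":1,"tx":0,"ty":0.0006,"tz":-0.0026,"ax":0.025,"ay":0,"az":0},
    {"hand":1,"tx":0,"ty":0.0006,"tz":-0.0026,"ax":0.025,"ay":0,"az":0},
    {"hand":1,"tx":0,"ty":0.0006,"tz":-0.0026,"ax":0.025,"ay":0,"az":0},
    {"hand":1,"tx":0,"ty":0.0006,"tz":-0.0026,"ax":0.025,"ay":0,"az":0},
    {"hand":1,"tx":0,"ty":0.0006,"tz":-0.0026,"ax":0.025,"ay":0,"az":0},
    {"hand":1,"tx":0,"ty":0.0006,"tz":-0.0026,"ax":0.025,"ay":0,"az":0}
  ]
}}

```text
clock: 13.13
tool_pos: [0.6007, 0.0953, 0.1411]
ee_rot: [0.151, -0.691, 0.691, -0.151]
ft_force: [-1.1, -0.1, -7.0]
grip_width: 0.0437
```

```bash
python3 -c "
from h import *
pour('9')"
```

```text
t 13.13 tilt 24.64 lip [0.5162 0.0953 0.0759] F [-1.06 -0.13 -7.03] T [ 0.014  0.802 -0.046] q [-0.036 -0.042  2.027  0.023  0.727  1.521]
```

View pics/z9.png

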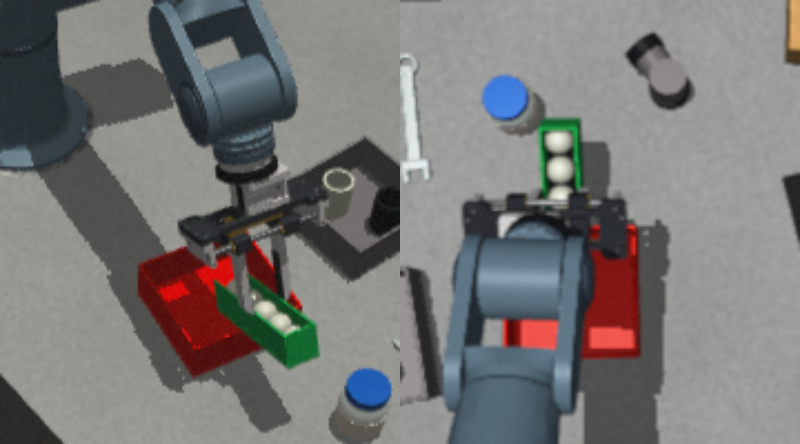

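No drop at 24.6°.

Emit:
{"op": "apply_moves", "data": {
  "deltas": [
    {"hand":1,"tx":0,"ty":0.0003,"tz":-0.0013,"ax":0.0125,"ay":0,"az":0},
    {"hand":1,"tx":0,"ty":0.0006,"tz":-0.0026,"ax":0.025,"ay":0,"az":0},
    {"hand":1,"tx":0,"ty":0.0006,"tz":-0.0026,"ax":0.025,"ay":0,"az":0},
    {"hand":1,"tx":0,"ty":0.0006,"tz":-0.0026,"ax":0.025,"ay":0,"az":0},
    {"hand":1,"tx":0,"ty":0.0006,"tz":-0.0026,"ax":0.025,"ay":0,"az":0},
    {"hand":1,"tx":0,"ty":0.0006,"tz":-0.0026,"ax":0.025,"ay":0,"az":0},
    {"hand":1,"tx":0,"ty":0.0006,"tz":-0.0026,"ax":0.025,"ay":0,"az":0}
  ]
}}

```text
clock: 13.82
tool_pos: [0.5992, 0.0952, 0.1434]
ee_rot: [0.16, -0.689, 0.689, -0.16]
ft_force: [-0.7, 1.0, -5.1]
grip_width: 0.0437
```

```bash
python3 -c "
from h import *
pour('10')"
```

```text
t 13.82 tilt 26.09 lip [0.5163 0.0953 0.0761] F [-0.68  0.97 -5.08] T [-0.005  0.879  0.008] q [-0.037 -0.061  2.046  0.025  0.701  1.519]
```

View pics/z10.png

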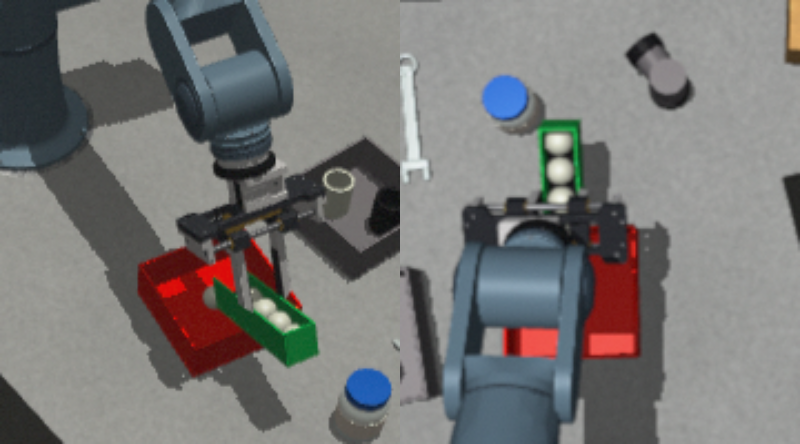

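Ball 1 is leaving at 26°: it shows at (210,297) in the tray and the force has dropped to 5.1 N. Let it settle.

Emit:
{"op": "apply_moves", "data": {
  "deltas": [
    {"hand":1,"tx":0,"ty":0,"tz":0,"ax":0,"ay":0,"az":0},
    {"hand":1,"tx":0,"ty":0,"tz":0,"ax":0,"ay":0,"az":0},
    {"hand":1,"tx":0,"ty":0,"tz":0,"ax":0,"ay":0,"az":0},
    {"hand":1,"tx":0,"ty":0,"tz":0,"ax":0,"ay":0,"az":0},
    {"hand":1,"tx":0,"ty":0,"tz":0,"ax":0,"ay":0,"az":0},
    {"hand":1,"tx":0,"ty":0,"tz":0,"ax":0,"ay":0,"az":0}
  ]
}}

```text
clock: 14.42
tool_pos: [0.5989, 0.0953, 0.1431]
ee_rot: [0.159, -0.689, 0.689, -0.16]
ft_force: [0.4, 0.3, -5.5]
grip_width: 0.0438
```

Emit:
{"op": "apply_moves", "data": {
  "deltas": [
    {"hand":1,"tx":0,"ty":0.0003,"tz":-0.0013,"ax":0.0125,"ay":0,"az":0},
    {"hand":1,"tx":0,"ty":0.0006,"tz":-0.0026,"ax":0.025,"ay":0,"az":0},
    {"hand":1,"tx":0,"ty":0.0006,"tz":-0.0026,"ax":0.025,"ay":0,"az":0},
    {"hand":1,"tx":0,"ty":0.0006,"tz":-0.0026,"ax":0.025,"ay":0,"az":0},
    {"hand":1,"tx":0,"ty":0.0006,"tz":-0.0026,"ax":0.025,"ay":0,"az":0},
    {"hand":1,"tx":0,"ty":0.0006,"tz":-0.0026,"ax":0.025,"ay":0,"az":0},
    {"hand":1,"tx":0,"ty":0.0006,"tz":-0.0026,"ax":0.025,"ay":0,"az":0}
  ]
}}

```text
clock: 15.0
tool_pos: [0.5974, 0.0952, 0.1453]
ee_rot: [0.168, -0.687, 0.687, -0.168]
ft_force: [0.3, -0.7, -5.3]
grip_width: 0.0439
```

```bash
python3 -c "
from h import *
pour('11')"
```

```text
t 15.0 tilt 27.51 lip [0.5162 0.0953 0.0759] F [ 0.27 -0.75 -5.3 ] T [-0.015  0.927  0.009] q [-0.037 -0.079  2.067  0.028  0.675  1.516]
```

View pics/z11.png

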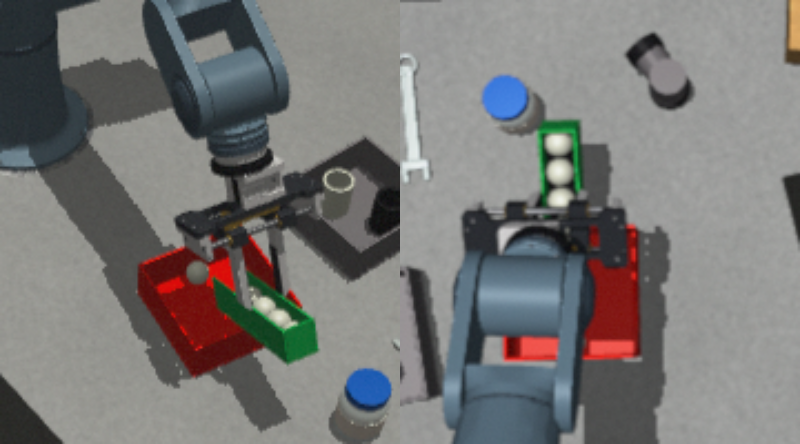

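Ball 1 is settled in the tray at (196,272), and the load is about 5.4 N. Continuing at 27.5°.

Emit:
{"op": "apply_moves", "data": {
  "deltas": [
    {"hand":1,"tx":0,"ty":0.0003,"tz":-0.0013,"ax":0.0125,"ay":0,"az":0},
    {"hand":1,"tx":0,"ty":0.0006,"tz":-0.0026,"ax":0.025,"ay":0,"az":0},
    {"hand":1,"tx":0,"ty":0.0006,"tz":-0.0026,"ax":0.025,"ay":0,"az":0},
    {"hand":1,"tx":0,"ty":0.0006,"tz":-0.0026,"ax":0.025,"ay":0,"az":0},
    {"hand":1,"tx":0,"ty":0.0006,"tz":-0.0026,"ax":0.025,"ay":0,"az":0},
    {"hand":1,"tx":0,"ty":0.0006,"tz":-0.0026,"ax":0.025,"ay":0,"az":0},
    {"hand":1,"tx":0,"ty":0.0006,"tz":-0.0026,"ax":0.025,"ay":0,"az":0}
  ]
}}

```text
clock: 15.68
tool_pos: [0.5956, 0.0953, 0.1473]
ee_rot: [0.177, -0.685, 0.685, -0.177]
ft_force: [0.4, 0.1, -5.7]
grip_width: 0.0437
```

```bash
python3 -c "
from h import *
pour('12')"
```

```text
t 15.68 tilt 28.94 lip [0.5162 0.0953 0.076 ] F [ 0.36  0.08 -5.68] T [0.035 0.934 0.043] q [-0.038 -0.098  2.087  0.03   0.648  1.513]
```

View pics/z12.png

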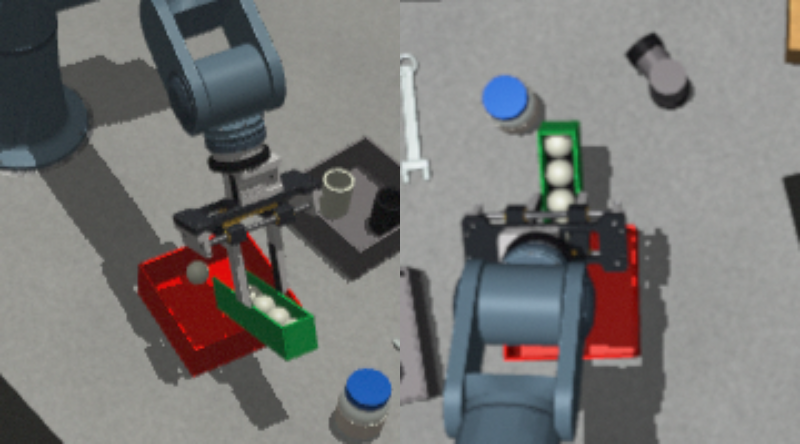

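At 28.9° there is one ball in the tray. The top view shows balls 5, 4 and 3 at (559,145), (559,172) and (559,203).

Emit:
{"op": "apply_moves", "data": {
  "deltas": [
    {"hand":1,"tx":0,"ty":0.0003,"tz":-0.0013,"ax":0.0125,"ay":0,"az":0},
    {"hand":1,"tx":0,"ty":0.0006,"tz":-0.0026,"ax":0.025,"ay":0,"az":0},
    {"hand":1,"tx":0,"ty":0.0006,"tz":-0.0026,"ax":0.025,"ay":0,"az":0},
    {"hand":1,"tx":0,"ty":0.0006,"tz":-0.0026,"ax":0.025,"ay":0,"az":0},
    {"hand":1,"tx":0,"ty":0.0006,"tz":-0.0026,"ax":0.025,"ay":0,"az":0},
    {"hand":1,"tx":0,"ty":0.0006,"tz":-0.0026,"ax":0.025,"ay":0,"az":0},
    {"hand":1,"tx":0,"ty":0.0006,"tz":-0.0026,"ax":0.025,"ay":0,"az":0}
  ]
}}

```text
clock: 16.37
tool_pos: [0.5938, 0.0952, 0.1493]
ee_rot: [0.185, -0.682, 0.682, -0.185]
ft_force: [0.3, 0.1, -5.0]
grip_width: 0.0437
```

```bash
python3 -c "
from h import *
pour('13')"
```

```text
t 16.37 tilt 30.37 lip [0.5162 0.0952 0.076 ] F [ 0.28  0.08 -5.03] T [-0.011  0.912 -0.004] q [-0.039 -0.116  2.106  0.033  0.622  1.51 ]
```

View pics/z13.png

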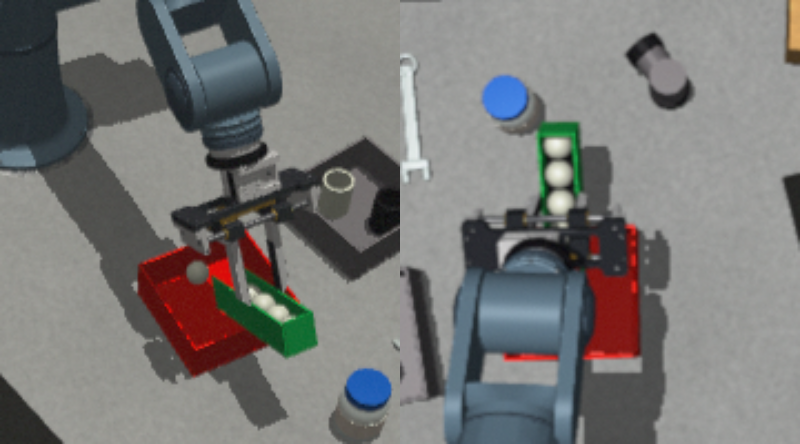

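Still one ball out at 30.4°. Next step.

Emit:
{"op": "apply_moves", "data": {
  "deltas": [
    {"hand":1,"tx":0,"ty":0.0003,"tz":-0.0013,"ax":0.0125,"ay":0,"az":0},
    {"hand":1,"tx":0,"ty":0.0006,"tz":-0.0026,"ax":0.025,"ay":0,"az":0},
    {"hand":1,"tx":0,"ty":0.0006,"tz":-0.0026,"ax":0.025,"ay":0,"az":0},
    {"hand":1,"tx":0,"ty":0.0006,"tz":-0.0026,"ax":0.025,"ay":0,"az":0},
    {"hand":1,"tx":0,"ty":0.0006,"tz":-0.0026,"ax":0.025,"ay":0,"az":0},
    {"hand":1,"tx":0,"ty":0.0006,"tz":-0.0026,"ax":0.025,"ay":0,"az":0},
    {"hand":1,"tx":0,"ty":0.0006,"tz":-0.0026,"ax":0.025,"ay":0,"az":0}
  ]
}}

```text
clock: 17.05
tool_pos: [0.592, 0.0952, 0.1512]
ee_rot: [0.194, -0.68, 0.68, -0.194]
ft_force: [-0.2, -0.2, -4.6]
grip_width: 0.0437
```

```bash
python3 -c "
from h import *
pour('14')"
```

```text
t 17.05 tilt 31.81 lip [0.5163 0.0953 0.076 ] F [-0.24 -0.24 -4.6 ] T [ 0.004  1.031 -0.006] q [-0.04  -0.134  2.126  0.037  0.595  1.507]
```

View pics/z14.png

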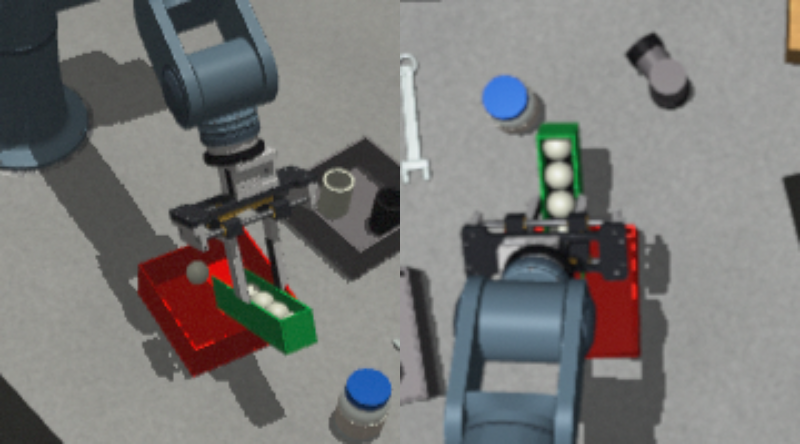

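Force of 4.6 N and a torque jump suggest ball 2 is leaving. I'll hold and look.

Emit:
{"op": "apply_moves", "data": {
  "deltas": [
    {"hand":1,"tx":0,"ty":0,"tz":0,"ax":0,"ay":0,"az":0},
    {"hand":1,"tx":0,"ty":0,"tz":0,"ax":0,"ay":0,"az":0},
    {"hand":1,"tx":0,"ty":0,"tz":0,"ax":0,"ay":0,"az":0},
    {"hand":1,"tx":0,"ty":0,"tz":0,"ax":0,"ay":0,"az":0},
    {"hand":1,"tx":0,"ty":0,"tz":0,"ax":0,"ay":0,"az":0},
    {"hand":1,"tx":0,"ty":0,"tz":0,"ax":0,"ay":0,"az":0}
  ]
}}

```text
clock: 17.65
tool_pos: [0.5919, 0.0953, 0.1511]
ee_rot: [0.194, -0.68, 0.68, -0.194]
ft_force: [-0.4, -0.6, -6.2]
grip_width: 0.0438
```

```bash
python3 -c "
from h import *
pour('15')"
```

```text
t 17.65 tilt 31.8 lip [0.5162 0.0953 0.0759] F [-0.4  -0.6  -6.16] T [0.002 1.027 0.031] q [-0.04  -0.134  2.127  0.037  0.595  1.507]
```

View pics/z15.png

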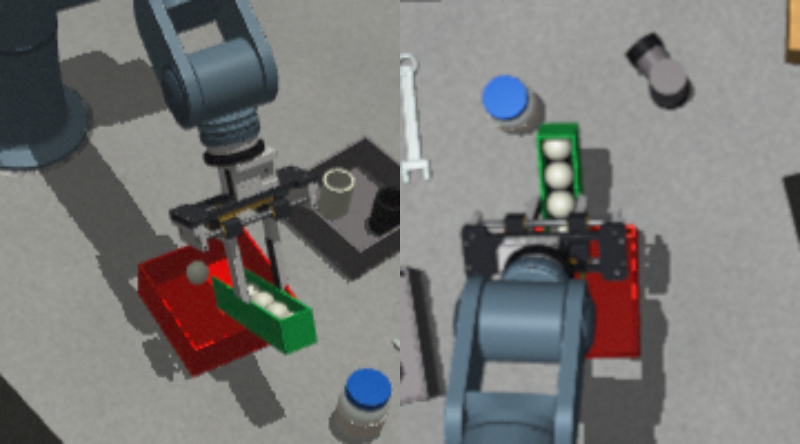

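That was only force noise (6.2 N now), and the tray still has one ball. Next step.

Emit:
{"op": "apply_moves", "data": {
  "deltas": [
    {"hand":1,"tx":0,"ty":0.0003,"tz":-0.0013,"ax":0.0125,"ay":0,"az":0},
    {"hand":1,"tx":0,"ty":0.0006,"tz":-0.0026,"ax":0.025,"ay":0,"az":0},
    {"hand":1,"tx":0,"ty":0.0006,"tz":-0.0026,"ax":0.025,"ay":0,"az":0},
    {"hand":1,"tx":0,"ty":0.0006,"tz":-0.0026,"ax":0.025,"ay":0,"az":0},
    {"hand":1,"tx":0,"ty":0.0006,"tz":-0.0026,"ax":0.025,"ay":0,"az":0},
    {"hand":1,"tx":0,"ty":0.0006,"tz":-0.0026,"ax":0.025,"ay":0,"az":0},
    {"hand":1,"tx":0,"ty":0.0006,"tz":-0.0026,"ax":0.025,"ay":0,"az":0},
    {"hand":1,"tx":0,"ty":0.0006,"tz":-0.0026,"ax":0.025,"ay":0,"az":0}
  ]
}}

```text
clock: 18.42
tool_pos: [0.5901, 0.0952, 0.1531]
ee_rot: [0.202, -0.678, 0.678, -0.202]
ft_force: [-0.4, 0.9, -5.7]
grip_width: 0.0438
```

```bash
python3 -c "
from h import *
pour('16')"
```

```text
t 18.42 tilt 33.23 lip [0.5163 0.0952 0.076 ] F [-0.42  0.85 -5.69] T [0.    1.044 0.033] q [-0.04  -0.152  2.146  0.041  0.568  1.503]
```

View pics/z16.png

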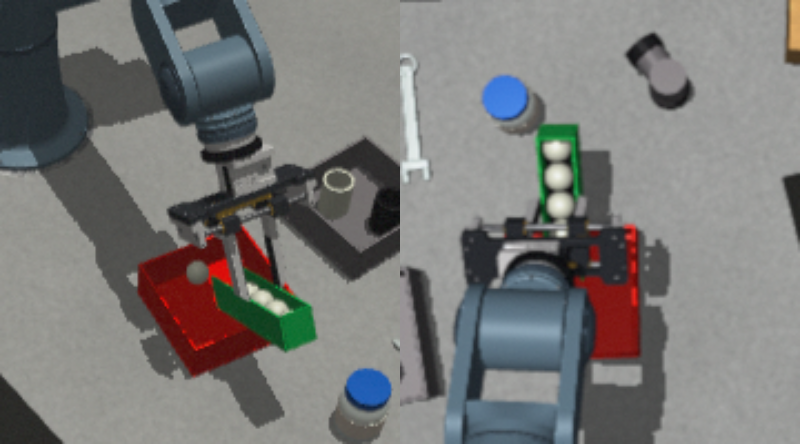

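Still one out at 33.2°. Next step.

Emit:
{"op": "apply_moves", "data": {
  "deltas": [
    {"hand":1,"tx":0,"ty":0.0003,"tz":-0.0013,"ax":0.0125,"ay":0,"az":0},
    {"hand":1,"tx":0,"ty":0.0006,"tz":-0.0026,"ax":0.025,"ay":0,"az":0},
    {"hand":1,"tx":0,"ty":0.0006,"tz":-0.0026,"ax":0.025,"ay":0,"az":0},
    {"hand":1,"tx":0,"ty":0.0006,"tz":-0.0026,"ax":0.025,"ay":0,"az":0},
    {"hand":1,"tx":0,"ty":0.0006,"tz":-0.0026,"ax":0.025,"ay":0,"az":0},
    {"hand":1,"tx":0,"ty":0.0006,"tz":-0.0026,"ax":0.025,"ay":0,"az":0},
    {"hand":1,"tx":0,"ty":0.0006,"tz":-0.0026,"ax":0.025,"ay":0,"az":0},
    {"hand":1,"tx":0,"ty":0.0006,"tz":-0.0026,"ax":0.025,"ay":0,"az":0}
  ]
}}

```text
clock: 19.18
tool_pos: [0.5884, 0.0952, 0.1552]
ee_rot: [0.211, -0.675, 0.675, -0.211]
ft_force: [0.5, -0.1, -5.2]
grip_width: 0.0438
```

```bash
python3 -c "
from h import *
pour('17')"
```

```text
t 19.18 tilt 34.69 lip [0.5165 0.0952 0.0763] F [ 0.45 -0.11 -5.22] T [-0.045  1.004  0.012] q [-0.041 -0.17   2.166  0.045  0.541  1.499]
```

View pics/z17.png

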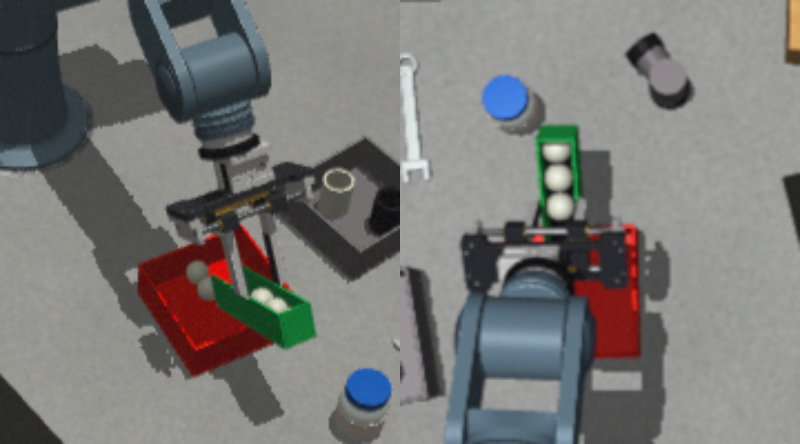

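Ball 2 dropped at 34.7°: the tray has balls at (196,272) and (207,290), and the top view still shows balls 5, 4 and 3. Continuing.

Emit:
{"op": "apply_moves", "data": {
  "deltas": [
    {"hand":1,"tx":0,"ty":0,"tz":0,"ax":0,"ay":0,"az":0},
    {"hand":1,"tx":0,"ty":0,"tz":0,"ax":0,"ay":0,"az":0},
    {"hand":1,"tx":0,"ty":0,"tz":0,"ax":0,"ay":0,"az":0},
    {"hand":1,"tx":0,"ty":0.0003,"tz":-0.0013,"ax":0.0125,"ay":0,"az":0},
    {"hand":1,"tx":0,"ty":0.0006,"tz":-0.0026,"ax":0.025,"ay":0,"az":0},
    {"hand":1,"tx":0,"ty":0.0006,"tz":-0.0026,"ax":0.025,"ay":0,"az":0},
    {"hand":1,"tx":0,"ty":0.0006,"tz":-0.0026,"ax":0.025,"ay":0,"az":0},
    {"hand":1,"tx":0,"ty":0.0006,"tz":-0.0026,"ax":0.025,"ay":0,"az":0},
    {"hand":1,"tx":0,"ty":0.0006,"tz":-0.0026,"ax":0.025,"ay":0,"az":0},
    {"hand":1,"tx":0,"ty":0.0006,"tz":-0.0026,"ax":0.025,"ay":0,"az":0}
  ]
}}

```text
clock: 20.12
tool_pos: [0.5863, 0.0953, 0.1568]
ee_rot: [0.219, -0.672, 0.672, -0.219]
ft_force: [-1.0, 0.4, -3.8]
grip_width: 0.0441
```

```bash
python3 -c "
from h import *
pour('18')"
```

```text
t 20.12 tilt 36.11 lip [0.5164 0.0953 0.0761] F [-1.02  0.4  -3.79] T [-0.006  1.076 -0.007] q [-0.042 -0.188  2.186  0.05   0.514  1.494]
```

View pics/z18.png

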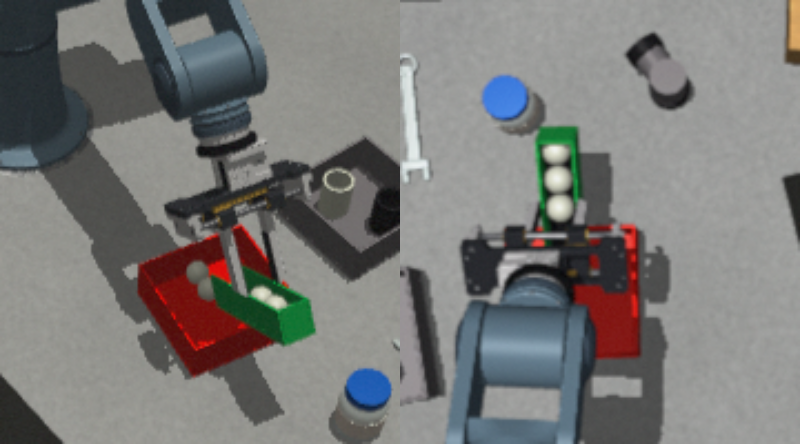

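Two balls are out at 36.1°, and three remain in the cup at top (556,154), (558,180) and (560,208). Next step.

Emit:
{"op": "apply_moves", "data": {
  "deltas": [
    {"hand":1,"tx":0,"ty":0.0003,"tz":-0.0013,"ax":0.0125,"ay":0,"az":0},
    {"hand":1,"tx":0,"ty":0.0006,"tz":-0.0026,"ax":0.025,"ay":0,"az":0},
    {"hand":1,"tx":0,"ty":0.0006,"tz":-0.0026,"ax":0.025,"ay":0,"az":0},
    {"hand":1,"tx":0,"ty":0.0006,"tz":-0.0026,"ax":0.025,"ay":0,"az":0},
    {"hand":1,"tx":0,"ty":0.0006,"tz":-0.0026,"ax":0.025,"ay":0,"az":0},
    {"hand":1,"tx":0,"ty":0.0006,"tz":-0.0026,"ax":0.025,"ay":0,"az":0},
    {"hand":1,"tx":0,"ty":0.0006,"tz":-0.0026,"ax":0.025,"ay":0,"az":0},
    {"hand":1,"tx":0,"ty":0.0006,"tz":-0.0026,"ax":0.025,"ay":0,"az":0}
  ]
}}

```text
clock: 20.88
tool_pos: [0.5842, 0.0953, 0.1585]
ee_rot: [0.227, -0.669, 0.67, -0.228]
ft_force: [-0.1, 0.5, -5.2]
grip_width: 0.0443
```

```bash
python3 -c "
from h import *
pour('19')"
```

```text
t 20.88 tilt 37.53 lip [0.5164 0.0953 0.0761] F [-0.1   0.46 -5.17] T [ 0.014  1.049 -0.015] q [-0.043 -0.205  2.206  0.055  0.487  1.488]
```

View pics/z19.png

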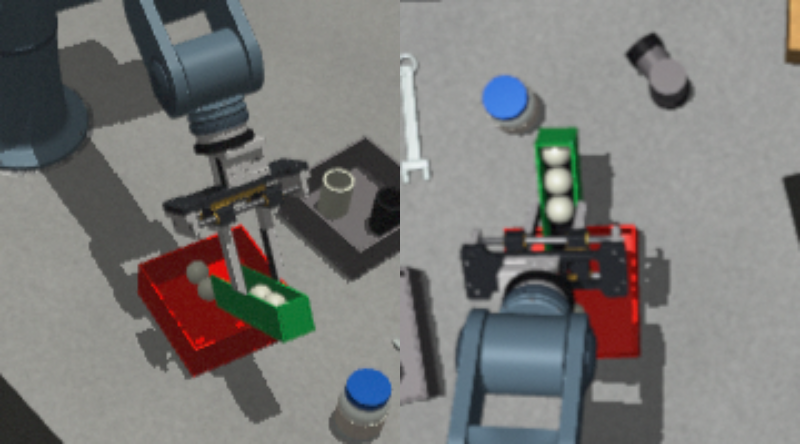

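Still two out at 37.5°. Next step.

Emit:
{"op": "apply_moves", "data": {
  "deltas": [
    {"hand":1,"tx":0,"ty":0.0003,"tz":-0.0013,"ax":0.0125,"ay":0,"az":0},
    {"hand":1,"tx":0,"ty":0.0006,"tz":-0.0026,"ax":0.025,"ay":0,"az":0},
    {"hand":1,"tx":0,"ty":0.0006,"tz":-0.0026,"ax":0.025,"ay":0,"az":0},
    {"hand":1,"tx":0,"ty":0.0006,"tz":-0.0026,"ax":0.025,"ay":0,"az":0},
    {"hand":1,"tx":0,"ty":0.0006,"tz":-0.0026,"ax":0.025,"ay":0,"az":0},
    {"hand":1,"tx":0,"ty":0.0006,"tz":-0.0026,"ax":0.025,"ay":0,"az":0},
    {"hand":1,"tx":0,"ty":0.0006,"tz":-0.0026,"ax":0.025,"ay":0,"az":0},
    {"hand":1,"tx":0,"ty":0.0006,"tz":-0.0026,"ax":0.025,"ay":0,"az":0}
  ]
}}

```text
clock: 21.65
tool_pos: [0.5821, 0.0953, 0.1602]
ee_rot: [0.236, -0.667, 0.667, -0.236]
ft_force: [-0.4, -0.3, -5.3]
grip_width: 0.0436
```

```bash
python3 -c "
from h import *
pour('20')"
```

```text
t 21.65 tilt 38.97 lip [0.5164 0.0953 0.0761] F [-0.37 -0.32 -5.25] T [0.009 1.094 0.055] q [-0.043 -0.223  2.225  0.061  0.46   1.482]
```

View pics/z20.png

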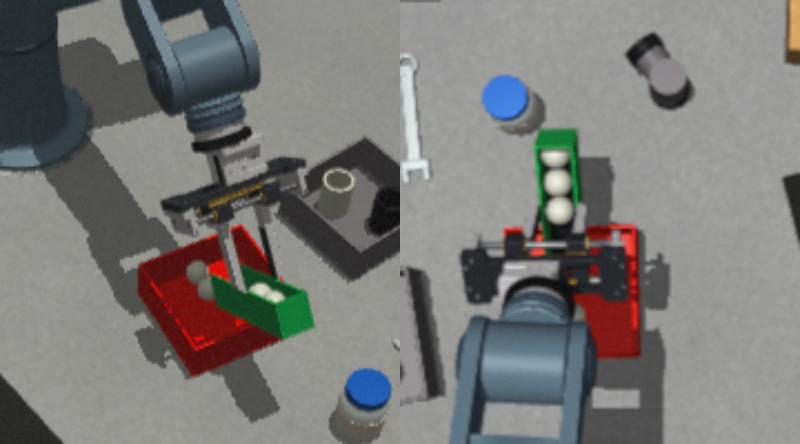

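Still two out at 39.0°. From here I use steps of about 1°.

Emit:
{"op": "apply_moves", "data": {
  "deltas": [
    {"hand":1,"tx":0,"ty":0.0002,"tz":-0.0009,"ax":0.009,"ay":0,"az":0},
    {"hand":1,"tx":0,"ty":0.0004,"tz":-0.0019,"ax":0.018,"ay":0,"az":0},
    {"hand":1,"tx":0,"ty":0.0004,"tz":-0.0019,"ax":0.018,"ay":0,"az":0},
    {"hand":1,"tx":0,"ty":0.0004,"tz":-0.0019,"ax":0.018,"ay":0,"az":0},
    {"hand":1,"tx":0,"ty":0.0004,"tz":-0.0019,"ax":0.018,"ay":0,"az":0},
    {"hand":1,"tx":0,"ty":0.0004,"tz":-0.0019,"ax":0.018,"ay":0,"az":0},
    {"hand":1,"tx":0,"ty":0.0004,"tz":-0.0019,"ax":0.018,"ay":0,"az":0},
    {"hand":1,"tx":0,"ty":0.0004,"tz":-0.0019,"ax":0.018,"ay":0,"az":0}
  ]
}}

```text
clock: 22.42
tool_pos: [0.5806, 0.0952, 0.1614]
ee_rot: [0.242, -0.664, 0.665, -0.242]
ft_force: [1.2, -0.2, -5.4]
grip_width: 0.0438
```

```bash
python3 -c "
from h import *
pour('21')"
```

```text
t 22.42 tilt 39.99 lip [0.5163 0.0953 0.0761] F [ 1.23 -0.21 -5.39] T [-5.300e-02  1.136e+00 -1.000e-03] q [-0.044 -0.235  2.24   0.066  0.44   1.477]
```

View pics/z21.png

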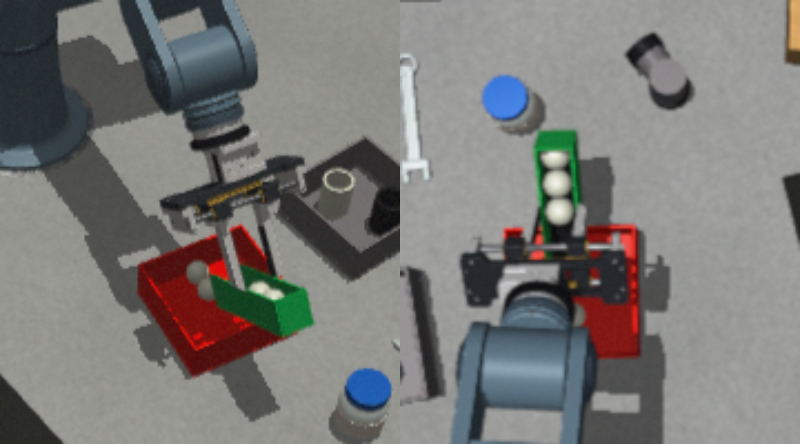

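Still two out at 40.0°. Next step of about 1°.

Emit:
{"op": "apply_moves", "data": {
  "deltas": [
    {"hand":1,"tx":0,"ty":0.0002,"tz":-0.0009,"ax":0.009,"ay":0,"az":0},
    {"hand":1,"tx":0,"ty":0.0004,"tz":-0.0019,"ax":0.018,"ay":0,"az":0},
    {"hand":1,"tx":0,"ty":0.0004,"tz":-0.0019,"ax":0.018,"ay":0,"az":0},
    {"hand":1,"tx":0,"ty":0.0004,"tz":-0.0019,"ax":0.018,"ay":0,"az":0},
    {"hand":1,"tx":0,"ty":0.0004,"tz":-0.0019,"ax":0.018,"ay":0,"az":0},
    {"hand":1,"tx":0,"ty":0.0004,"tz":-0.0019,"ax":0.018,"ay":0,"az":0},
    {"hand":1,"tx":0,"ty":0.0004,"tz":-0.0019,"ax":0.018,"ay":0,"az":0},
    {"hand":1,"tx":0,"ty":0.0004,"tz":-0.0019,"ax":0.018,"ay":0,"az":0}
  ]
}}

```text
clock: 23.18
tool_pos: [0.5792, 0.0952, 0.1627]
ee_rot: [0.248, -0.662, 0.662, -0.248]
ft_force: [-0.5, -0.5, -3.8]
grip_width: 0.0436
```

```bash
python3 -c "
from h import *
pour('22')"
```

```text
t 23.18 tilt 41.05 lip [0.5165 0.0953 0.0763] F [-0.47 -0.5  -3.78] T [-0.037  1.076  0.013] q [-0.045 -0.247  2.254  0.072  0.42   1.472]
```

View pics/z22.png

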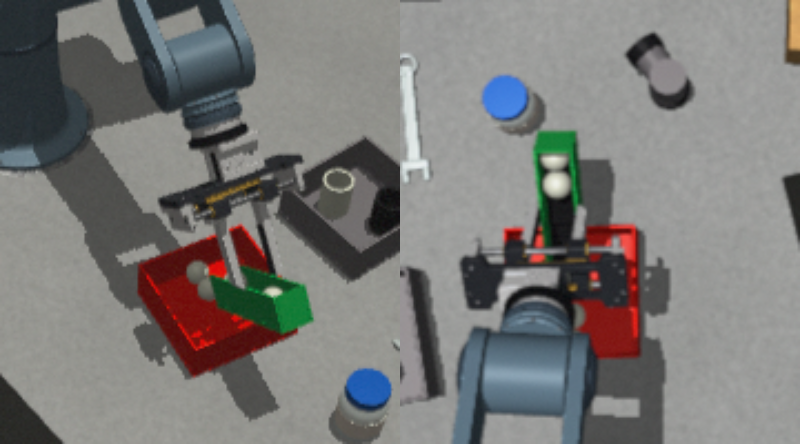

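Ball 3 is gone from the cup. The top view shows only balls 5 and 4 at (556,160) and (557,186), and a third appears in the tray near scene (212,272). I'll tip back a little and hold.

Emit:
{"op": "apply_moves", "data": {
  "deltas": [
    {"hand":1,"tx":0,"ty":-0.0005,"tz":0.002,"ax":-0.02,"ay":0,"az":0},
    {"hand":1,"tx":0,"ty":-0.001,"tz":0.0042,"ax":-0.04,"ay":0,"az":0},
    {"hand":1,"tx":0,"ty":-0.0013,"tz":0.0062,"ax":-0.06,"ay":0,"az":0},
    {"hand":1,"tx":0,"ty":-0.0016,"tz":0.0083,"ax":-0.08,"ay":0,"az":0},
    {"hand":1,"tx":0,"ty":-0.0016,"tz":0.0083,"ax":-0.08,"ay":0,"az":0},
    {"hand":1,"tx":0,"ty":-0.0016,"tz":0.0083,"ax":-0.08,"ay":0,"az":0},
    {"hand":1,"tx":0,"ty":-0.0016,"tz":0.0083,"ax":-0.08,"ay":0,"az":0},
    {"hand":1,"tx":0,"ty":-0.0016,"tz":0.0083,"ax":-0.08,"ay":0,"az":0}
  ]
}}

```text
clock: 23.95
tool_pos: [0.5854, 0.0953, 0.157]
ee_rot: [0.221, -0.672, 0.672, -0.221]
ft_force: [-0.2, -0.1, -3.7]
grip_width: 0.0439
```

```bash
python3 -c "
from h import *
pour('23')"
```

```text
t 23.95 tilt 36.41 lip [0.516  0.0953 0.076 ] F [-0.24 -0.05 -3.65] T [ 0.002  0.957 -0.021] q [-0.042 -0.193  2.191  0.051  0.508  1.493]
```

View pics/z23.png

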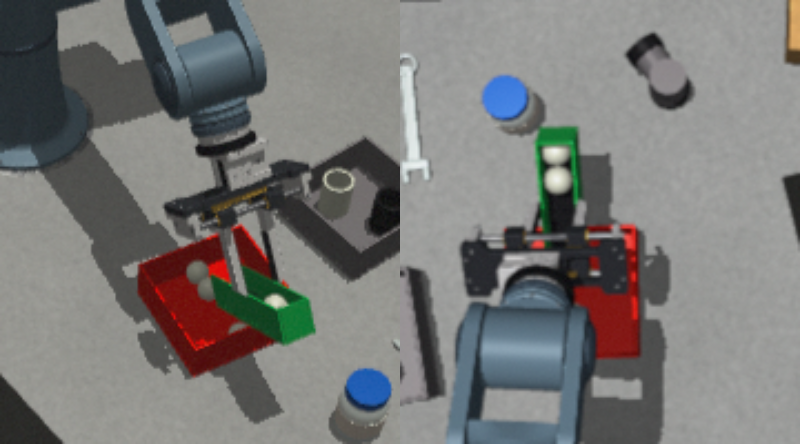

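Three balls are in the red tray at (197,272), (207,290) and (237,328), and two are in the cup. Levelling and lifting.

Emit:
{"op": "apply_moves", "data": {
  "deltas": [
    {"hand":1,"tx":0,"ty":-0.0007,"tz":-0.0002,"ax":-0.006,"ay":0,"az":0},
    {"hand":1,"tx":0,"ty":-0.003,"tz":-0.001,"ax":-0.025,"ay":0,"az":0},
    {"hand":1,"tx":0,"ty":-0.006,"tz":-0.002,"ax":-0.057,"ay":0,"az":0},
    {"hand":1,"tx":0,"ty":-0.01,"tz":-0.003,"ax":-0.095,"ay":0,"az":0},
    {"hand":1,"tx":0,"ty":-0.0145,"tz":-0.0045,"ax":-0.133,"ay":0,"az":0},
    {"hand":1,"tx":0,"ty":-0.0185,"tz":-0.006,"ax":-0.171,"ay":0,"az":0},
    {"hand":1,"tx":0,"ty":-0.023,"tz":-0.007,"ax":-0.21,"ay":0,"az":0},
    {"hand":1,"tx":0,"ty":-0.027,"tz":-0.008,"ax":-0.248,"ay":0,"az":0},
    {"hand":1,"tx":0,"ty":-0.0315,"tz":-0.0095,"ax":-0.286,"ay":0,"az":0},
    {"hand":1,"tx":0,"ty":-0.035,"tz":-0.011,"ax":-0.318,"ay":0,"az":0}
  ]
}}

```text
clock: 24.88
tool_pos: [0.6081, 0.0952, 0.1877]
ee_rot: [0.112, -0.698, 0.698, -0.112]
ft_force: [0.5, -0.7, -4.1]
grip_width: 0.044
```

```bash
python3 -c "
from h import *
s=ctrl.state();M=rot(s['ee_rot']);print(s['tool_pos'],(s['tool_pos']+M@L))
delta(*goal([.62,.094,.2],-90))"
```

```text
[0.60810479 0.09516883 0.18771386] [0.51681088 0.09519405 0.13241991]
t 24.88 d [ 0.0012 -0.0151 -0.008 ] rv [-3.178e-01 -2.000e-04 -3.000e-04]
q [-0.034 -0.022  1.893  0.013  0.953  1.532] F [ 0.5  -0.7  -4.08] w 0.044
```

Emit:
{"op": "apply_moves", "data": {
  "deltas": [
    {"hand":1,"tx":0,"ty":-0.001,"tz":-0.001,"ax":-0.032,"ay":0,"az":0},
    {"hand":1,"tx":0,"ty":-0.003,"tz":-0.002,"ax":-0.07,"ay":0,"az":0},
    {"hand":1,"tx":0,"ty":-0.005,"tz":-0.003,"ax":-0.108,"ay":0,"az":0},
    {"hand":1,"tx":0,"ty":-0.007,"tz":-0.004,"ax":-0.146,"ay":0,"az":0},
    {"hand":1,"tx":0,"ty":-0.009,"tz":-0.005,"ax":-0.184,"ay":0,"az":0},
    {"hand":1,"tx":0,"ty":-0.011,"tz":-0.006,"ax":-0.222,"ay":0,"az":0},
    {"hand":1,"tx":0,"ty":-0.013,"tz":-0.007,"ax":-0.26,"ay":0,"az":0},
    {"hand":1,"tx":0,"ty":-0.014,"tz":-0.0075,"ax":-0.29,"ay":0,"az":0},
    {"hand":1,"tx":0,"ty":-0.015,"tz":-0.008,"ax":-0.31,"ay":0,"az":0},
    {"hand":1,"tx":0,"ty":-0.015,"tz":-0.008,"ax":-0.318,"ay":0,"az":0}
  ]
}}

```text
clock: 25.72
tool_pos: [0.62, 0.0952, 0.1995]
ee_rot: [0.0, -0.707, 0.707, -0.0]
ft_force: [0.1, 0.5, -2.7]
grip_width: 0.0443
```

```bash
python3 -c "
from h import *
delta(*goal([.546,-.271,.2],-75.4));print(ctrl.state()['tool_pos']);pour('24')"
```

```text
t 25.72 d [ 0.3662  0.0739 -0.0006] rv [-9.000e-04 -2.000e-04 -2.551e-01]
q [-0.028  0.19   1.617 -0.     1.333  1.543] F [ 0.07  0.46 -2.68] w 0.0443
[0.62003524 0.09516715 0.19947799]
t 25.72 tilt 0.05 lip [0.5161 0.0952 0.1754] F [ 0.07  0.46 -2.68] T [-0.002  0.147  0.008] q [-0.028  0.19   1.617 -0.     1.333  1.543]
```

View pics/z24.png

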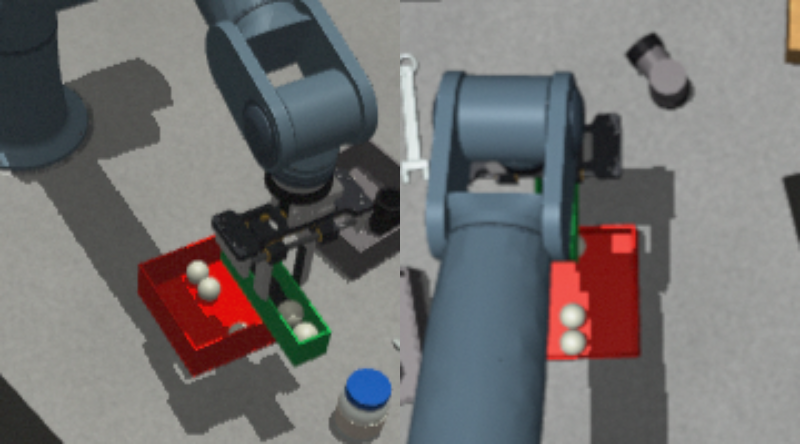

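The cup is level with balls 4 and 5 at (291,311) and (305,330). The three balls lie in the red tray at (197,270), (208,290) and (237,328). Carrying it back.

Emit:
{"op": "apply_moves", "data": {
  "deltas": [
    {"hand":1,"tx":0.002,"ty":0.0004,"tz":0,"ax":0,"ay":0,"az":0},
    {"hand":1,"tx":0.0055,"ty":0.001,"tz":0,"ax":0,"ay":0,"az":0},
    {"hand":1,"tx":0.011,"ty":0.002,"tz":0,"ax":0,"ay":0,"az":0},
    {"hand":1,"tx":0.018,"ty":0.0037,"tz":0,"ax":0,"ay":0,"az":0},
    {"hand":1,"tx":0.0275,"ty":0.0055,"tz":0,"ax":0,"ay":0,"az":0},
    {"hand":1,"tx":0.0385,"ty":0.008,"tz":0,"ax":0,"ay":0,"az":0},
    {"hand":1,"tx":0.051,"ty":0.0104,"tz":0,"ax":0,"ay":0,"az":0},
    {"hand":1,"tx":0.066,"ty":0.0133,"tz":0,"ax":0,"ay":0,"az":0},
    {"hand":1,"tx":0.081,"ty":0.0163,"tz":0,"ax":0,"ay":0,"az":0},
    {"hand":1,"tx":0.096,"ty":0.0193,"tz":0,"ax":0,"ay":0,"az":0}
  ]
}}

```text
clock: 26.65
tool_pos: [0.5993, -0.0025, 0.1993]
ee_rot: [-0.0, -0.707, 0.707, -0.0]
ft_force: [0.2, 0.2, -4.3]
grip_width: 0.0436
```

Emit:
{"op": "apply_moves", "data": {
  "deltas": [
    {"hand":1,"tx":0.015,"ty":0.003,"tz":0,"ax":0,"ay":0,"az":0},
    {"hand":1,"tx":0.03,"ty":0.006,"tz":0,"ax":0,"ay":0,"az":0},
    {"hand":1,"tx":0.045,"ty":0.009,"tz":0,"ax":0,"ay":0,"az":0},
    {"hand":1,"tx":0.06,"ty":0.012,"tz":0,"ax":0,"ay":0,"az":0},
    {"hand":1,"tx":0.075,"ty":0.015,"tz":0,"ax":0,"ay":0,"az":0},
    {"hand":1,"tx":0.09,"ty":0.018,"tz":0,"ax":0,"ay":0,"az":0},
    {"hand":1,"tx":0.105,"ty":0.021,"tz":0,"ax":0,"ay":0,"az":0},
    {"hand":1,"tx":0.12,"ty":0.024,"tz":0,"ax":0,"ay":0,"az":0},
    {"hand":1,"tx":0.135,"ty":0.027,"tz":0,"ax":0,"ay":0,"az":0},
    {"hand":1,"tx":0.15,"ty":0.03,"tz":0,"ax":0,"ay":0,"az":0}
  ]
}}

```text
clock: 27.48
tool_pos: [0.569, -0.1525, 0.1993]
ee_rot: [-0.0, -0.707, 0.707, -0.0]
ft_force: [0.1, 0.2, -3.6]
grip_width: 0.0435
```

Emit:
{"op": "apply_moves", "data": {
  "deltas": [
    {"hand":1,"tx":0.015,"ty":0.003,"tz":0,"ax":0,"ay":0,"az":0},
    {"hand":1,"tx":0.03,"ty":0.006,"tz":0,"ax":0,"ay":0,"az":0},
    {"hand":1,"tx":0.045,"ty":0.009,"tz":0,"ax":0,"ay":0,"az":0},
    {"hand":1,"tx":0.06,"ty":0.012,"tz":0,"ax":0,"ay":0,"az":0},
    {"hand":1,"tx":0.074,"ty":0.015,"tz":0,"ax":0,"ay":0,"az":0},
    {"hand":1,"tx":0.087,"ty":0.0175,"tz":0,"ax":0,"ay":0,"az":0},
    {"hand":1,"tx":0.098,"ty":0.0195,"tz":0,"ax":0,"ay":0,"az":0},
    {"hand":1,"tx":0.107,"ty":0.0215,"tz":0,"ax":0,"ay":0,"az":0},
    {"hand":1,"tx":0.114,"ty":0.023,"tz":0,"ax":0,"ay":0,"az":0},
    {"hand":1,"tx":0.118,"ty":0.024,"tz":0,"ax":0,"ay":0,"az":0}
  ]
}}

```text
clock: 28.32
tool_pos: [0.5455, -0.2696, 0.1992]
ee_rot: [-0.0, -0.707, 0.707, 0.0]
ft_force: [0.4, 0.4, -4.6]
grip_width: 0.0443
```

```bash
python3 -c "
from h import *
delta(*goal([.543,-.267,.2],-76.5))"
```

```text
t 28.32 d [-0.0026  0.0025 -0.0008] rv [ 0.     -0.     -0.2362]
q [-0.645  0.148  1.666 -0.     1.328  0.926] F [ 0.42  0.36 -4.56] w 0.0443
```

Emit:
{"op": "apply_moves", "data": {
  "deltas": [
    {"hand":1,"tx":0,"ty":0,"tz":0.002,"ax":0,"ay":0,"az":-0.012},
    {"hand":1,"tx":-0.001,"ty":0.001,"tz":0.007,"ax":0,"ay":0,"az":-0.04},
    {"hand":1,"tx":-0.001,"ty":0.001,"tz":0.014,"ax":0,"ay":0,"az":-0.075},
    {"hand":1,"tx":-0.002,"ty":0.002,"tz":0.024,"ax":0,"ay":0,"az":-0.11},
    {"hand":1,"tx":-0.002,"ty":0.002,"tz":0.035,"ax":0,"ay":0,"az":-0.145},
    {"hand":1,"tx":-0.0025,"ty":0.0025,"tz":0.047,"ax":0,"ay":0,"az":-0.18},
    {"hand":1,"tx":-0.0025,"ty":0.0025,"tz":0.059,"ax":0,"ay":0,"az":-0.208},
    {"hand":1,"tx":-0.0025,"ty":0.0025,"tz":0.069,"ax":0,"ay":0,"az":-0.226},
    {"hand":1,"tx":-0.0025,"ty":0.0025,"tz":0.077,"ax":0,"ay":0,"az":-0.234},
    {"hand":1,"tx":-0.0025,"ty":0.0025,"tz":0.08,"ax":0,"ay":0,"az":-0.236}
  ]
}}

```text
clock: 29.15
tool_pos: [0.5426, -0.2654, 0.1176]
ee_rot: [-0.0, 0.786, -0.619, -0.001]
ft_force: [0.3, 0.9, -4.6]
grip_width: 0.0438
```

```bash
python3 -c "
from h import *
delta(*goal([.543,-.267,.042],-76.5))
i=grab('scene','s25')[90:270,180:340];j=grab('top','t25')[130:310,300:460];cv2.imwrite('pics/z25.png',np.hstack([cv2.resize(i,(400,450)),cv2.resize(j,(400,450))]))"
```

```text
t 29.15 d [ 0.0018 -0.0001  0.0756] rv [0.0014 0.0019 0.0009]
q [-0.642  0.223  1.736  0.     1.185  0.692] F [ 0.32  0.87 -4.63] w 0.0438
```

View pics/z25.png

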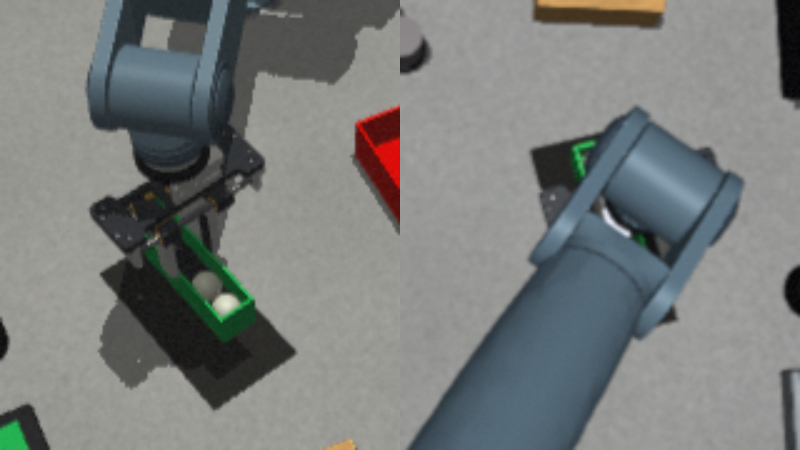

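The cup is above the mat with balls 4 and 5 in it. Lowering.

Emit:
{"op": "apply_moves", "data": {
  "deltas": [
    {"hand":1,"tx":0.001,"ty":0,"tz":0.01,"ax":0,"ay":0,"az":0},
    {"hand":1,"tx":0.001,"ty":0,"tz":0.022,"ax":0,"ay":0,"az":0},
    {"hand":1,"tx":0.001,"ty":0,"tz":0.035,"ax":0,"ay":0,"az":0},
    {"hand":1,"tx":0.001,"ty":0,"tz":0.046,"ax":0,"ay":0,"az":0},
    {"hand":1,"tx":0.001,"ty":0,"tz":0.055,"ax":0,"ay":0,"az":0},
    {"hand":1,"tx":0.001,"ty":0,"tz":0.062,"ax":0,"ay":0,"az":0},
    {"hand":1,"tx":0.001,"ty":0,"tz":0.067,"ax":0,"ay":0,"az":0},
    {"hand":1,"tx":0.001,"ty":0,"tz":0.07,"ax":0,"ay":0,"az":0},
    {"hand":1,"tx":0.001,"ty":0,"tz":0.072,"ax":0,"ay":0,"az":0},
    {"hand":1,"tx":0.001,"ty":0,"tz":0.072,"ax":0,"ay":0,"az":0}
  ]
}}

```text
clock: 30.08
tool_pos: [0.5435, -0.2673, 0.0472]
ee_rot: [0.0, 0.785, -0.619, 0.0]
ft_force: [-0.7, 0.3, -4.7]
grip_width: 0.0439
```

About 4.5 mm to go.

Emit:
{"op": "apply_moves", "data": {
  "deltas": [
    {"hand":1,"tx":0,"ty":0,"tz":0.001,"ax":0,"ay":0,"az":0},
    {"hand":1,"tx":0,"ty":0,"tz":0.002,"ax":0,"ay":0,"az":0},
    {"hand":1,"tx":0,"ty":0,"tz":0.003,"ax":0,"ay":0,"az":0},
    {"hand":1,"tx":0,"ty":0,"tz":0.004,"ax":0,"ay":0,"az":0},
    {"hand":1,"tx":0,"ty":0,"tz":0.0045,"ax":0,"ay":0,"az":0},
    {"hand":1,"tx":0,"ty":0,"tz":0.0045,"ax":0,"ay":0,"az":0},
    {"hand":1,"tx":0,"ty":0,"tz":0.0045,"ax":0,"ay":0,"az":0}
  ]
}}

```text
clock: 30.67
tool_pos: [0.5435, -0.2673, 0.0429]
ee_rot: [-0.0, 0.785, -0.619, 0.0]
ft_force: [-0.5, 0.4, -3.1]
grip_width: 0.0439
```

Emit:
{"op": "apply_moves", "data": {
  "deltas": [
    {"hand":1,"tx":0,"ty":0,"tz":0.0005,"ax":0,"ay":0,"az":0},
    {"hand":1,"tx":0,"ty":0,"tz":0.001,"ax":0,"ay":0,"az":0},
    {"hand":1,"tx":0,"ty":0,"tz":0.001,"ax":0,"ay":0,"az":0},
    {"hand":1,"tx":0,"ty":0,"tz":0.001,"ax":0,"ay":0,"az":0}
  ]
}}

```text
clock: 31.0
tool_pos: [0.5436, -0.2674, 0.0426]
ee_rot: [0.0, 0.785, -0.619, 0.0]
ft_force: [-3.5, 2.1, 5.2]
grip_width: 0.0444
```

```bash
python3 -c "
from h import *
delta(*goal([.543,-.267,.042],-76.5))
i=grab('scene','s26')[90:270,180:340];cv2.imwrite('pics/z26.png',cv2.resize(i,(532,600)))"
```

```text
t 31.0 d [-0.0005  0.0005  0.0006] rv [-0.0001 -0.0004  0.0003]
q [-0.644  0.326  1.765 -0.     1.051  0.691] F [-3.46  2.06  5.19] w 0.0444
```

View pics/z26.png

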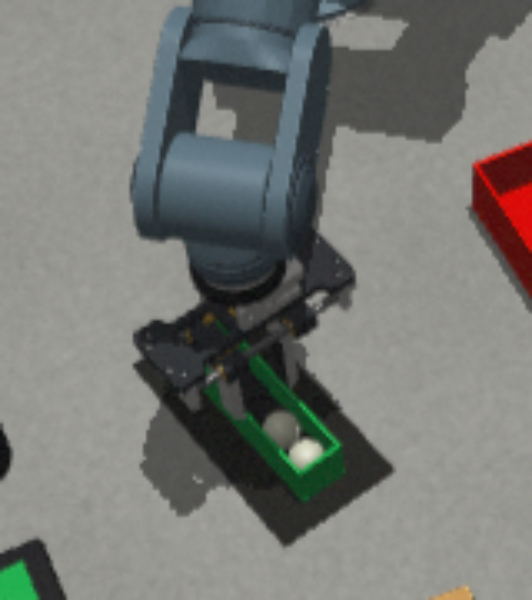

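The cup is seated on the mat (force now +5 N upward), with balls 4 and 5 at (281,430) and (305,455). Releasing.

Emit:
{"op": "apply_moves", "data": {
  "deltas": [
    {"hand":-1,"tx":0,"ty":0,"tz":0,"ax":0,"ay":0,"az":0},
    {"hand":-1,"tx":0,"ty":0,"tz":0,"ax":0,"ay":0,"az":0},
    {"hand":-1,"tx":0,"ty":0,"tz":0,"ax":0,"ay":0,"az":0},
    {"hand":-1,"tx":0,"ty":0,"tz":0,"ax":0,"ay":0,"az":0},
    {"hand":-1,"tx":0,"ty":0,"tz":0,"ax":0,"ay":0,"az":0},
    {"hand":-1,"tx":0,"ty":0,"tz":0,"ax":0,"ay":0,"az":0},
    {"hand":-1,"tx":0,"ty":0,"tz":0,"ax":0,"ay":0,"az":0},
    {"hand":-1,"tx":0,"ty":0,"tz":0,"ax":0,"ay":0,"az":0}
  ]
}}

```text
clock: 31.72
tool_pos: [0.5434, -0.2672, 0.0417]
ee_rot: [-0.0, 0.785, -0.619, 0.0]
ft_force: [-0.4, -0.6, -0.6]
grip_width: 0.0926
```

Emit:
{"op": "apply_moves", "data": {
  "deltas": [
    {"hand":-1,"tx":0,"ty":0,"tz":-0.005,"ax":0,"ay":0,"az":0},
    {"hand":-1,"tx":0,"ty":0,"tz":-0.015,"ax":0,"ay":0,"az":0},
    {"hand":-1,"tx":0,"ty":0,"tz":-0.03,"ax":0,"ay":0,"az":0},
    {"hand":-1,"tx":0,"ty":0,"tz":-0.05,"ax":0,"ay":0,"az":0},
    {"hand":-1,"tx":0,"ty":0,"tz":-0.075,"ax":0,"ay":0,"az":0},
    {"hand":-1,"tx":0,"ty":0,"tz":-0.1,"ax":0,"ay":0,"az":0},
    {"hand":-1,"tx":0,"ty":0,"tz":-0.125,"ax":0,"ay":0,"az":0},
    {"hand":-1,"tx":0,"ty":0,"tz":-0.15,"ax":0,"ay":0,"az":0},
    {"hand":-1,"tx":0,"ty":0,"tz":-0.16,"ax":0,"ay":0,"az":0},
    {"hand":-1,"tx":0,"ty":0,"tz":-0.16,"ax":0,"ay":0,"az":0}
  ]
}}

```text
clock: 32.55
tool_pos: [0.5451, -0.2684, 0.2059]
ee_rot: [-0.0, 0.785, -0.619, 0.004]
ft_force: [0.2, -1.0, -0.5]
grip_width: 0.094
```

Emit:
{"op": "apply_moves", "data": {
  "deltas": [
    {"hand":-1,"tx":-0.03,"ty":0.03,"tz":0,"ax":0,"ay":0,"az":0},
    {"hand":-1,"tx":-0.06,"ty":0.05,"tz":0,"ax":0,"ay":0,"az":0},
    {"hand":-1,"tx":-0.09,"ty":0.07,"tz":0,"ax":0,"ay":0,"az":0},
    {"hand":-1,"tx":-0.12,"ty":0.08,"tz":0,"ax":0,"ay":0,"az":0},
    {"hand":-1,"tx":-0.15,"ty":0.08,"tz":0,"ax":0,"ay":0,"az":0},
    {"hand":-1,"tx":-0.17,"ty":0.08,"tz":0,"ax":0,"ay":0,"az":0},
    {"hand":-1,"tx":-0.18,"ty":0.08,"tz":0,"ax":0,"ay":0,"az":0},
    {"hand":-1,"tx":-0.18,"ty":0.08,"tz":0,"ax":0,"ay":0,"az":0}
  ]
}}

```text
clock: 33.22
tool_pos: [0.4227, -0.1093, 0.2006]
ee_rot: [0.0, 0.786, -0.618, -0.001]
ft_force: [-0.5, -0.1, -0.0]
grip_width: 0.0939
```

```bash
python3 -c "
from h import *
a=grab('scene','s27');b=grab('top','t27')
cv2.imwrite('pics/z27.png',np.hstack([cv2.resize(a[90:270,180:440],(400,277)),cv2.resize(b[130:310,180:440],(400,277))]))
hsv=cv2.cvtColor(b,cv2.COLOR_BGR2HSV);m=cv2.inRange(hsv,(45,120,40),(80,255,255));k=np.zeros_like(m);k[180:270,350:420]=255
bx=cv2.boxPoints(cv2.minAreaRect(cv2.findNonZero(m&k)));print(bx.tolist(),np.mean([onz('top',q,.053) for q in bx],0))
"
```

```text
[[364.2004089355469, 191.6414031982422], [382.3154602050781, 186.51451110839844], [400.7218322753906, 251.55043029785156], [382.6067810058594, 256.67730712890625]] [ 0.5343393  -0.26672989  0.053     ]
```

View pics/z27.png

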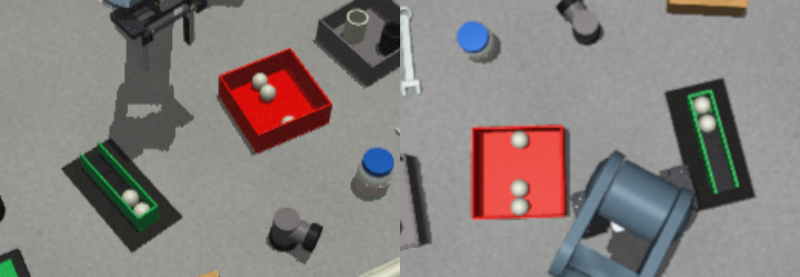

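View pics/t27.png

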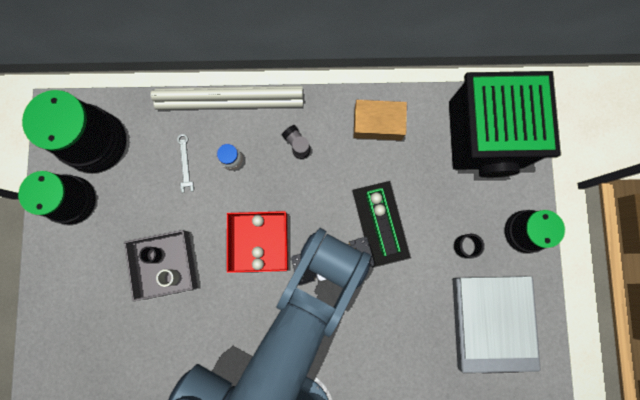

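The red tray holds three balls at (258,220), (257,253) and (257,264), and the cup holds two at (376,197) and (380,209). The cup is centred on its mat, the bystanders look unmoved and the robot is clear. Handing in.

```bash
python3 -c "
from rig import ctrl
print(ctrl.close_job())"
```

```text
the job is handed in; nothing more can be done
None
```

I poured three of the five balls into the red tray, put the cup back on its mat with the other two in it, and handed the job in at about 33 s of the 72 s allowed. The hand-in gives no verdict, so the checks below are my own.

- **Pour:** I tipped the cup about its lip in steps of about 1–1.5°. Balls 1, 2 and 3 left at about 26°, 35° and 41°. I then tipped back, levelled the cup and returned it.
- **Balls:** the last pictures show three balls inside the red tray and two at the closed end of the cup.
- **Cup:** its centre measures (0.534, -0.267) m against the mat's (0.533, -0.268) m. It looks level on its base, and the gripper is open and clear of everything.
- **Bystanders:** by eye they look unmoved from the first pictures; I did not measure them again.

- **Refused call:** my first move call was rejected, apparently because it left out keys that were zero; nothing moved.
- **Force reading:** the wrist force was noisy by about 0.7 N, close to one ball's weight. It gave one false sign that ball 2 was leaving, so I counted balls from the pictures.
- **Ball heights:** the first measurement put the balls 7–10 mm above their expected height, because shading shifts their apparent centres. I set the grasp from the cup's rim and the mat, which matched their stated sizes.

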